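# Close up a refurbished console and test its start key

## Task

Finish this refurbished console: press its steel push latch so that the hidden drawer in its front springs out, store every loose black fuse holder in the drawer, push the drawer shut until it latches, and press down every chip module and the ajar beige lid until they are fully home. When all that is done, turn the start key clockwise to its stop, hold it there for half a second and let it spring back. Leave the tweezers and the chrome spring housing alone.

Things in the scene. Friction and masses are not known exactly. Their poses are not given: they have to be found in the camera images.
- console: beige console chassis fixed to the shelf, 180 (x) x 300 (y) x 70 mm high, origin at the centre of its underside; its -x side is its front (towards the robot), +y its left as the robot sees it. Its flat deck is 70 mm up. A plain drawer with no handle is hidden in its front, under the deck
- latch (a joint): press travel of the steel push latch, 0 to 0.008 m; it springs back up by itself. About 6 N presses it fully down; from about 0.006 m it lets the drawer go
- latch_top (a point): centre of the top of the round steel push latch (26 mm diameter), on the console deck near its front left corner; stands 14 mm above the deck when not pressed, 6 mm when fully pressed
- drawer (a joint): travel of the hidden drawer out of the console's front, m: about 0 latched shut, 0.095 fully sprung out towards the console's -x. A spring of 3 to 5 N pushes it out once the latch is pressed. Pushed back in with about 8 to 10 N on its front to about -0.001 m (it can go to -0.003), the latch snaps and keeps it shut
- drawer_in (a point): centre of the drawer's inner floor, axes as the console's; moves with the drawer. Floor 90 (x) x 180 (y) mm inside, 12 mm above the shelf, side and back walls 32 mm high above it, front panel 40 mm. When sprung out the whole floor is open from above; the console's front face is then just behind its back wall
- drawer_front (a point): centre of the outer face of the drawer's front panel (panel 194 mm wide in y, 44 mm high, 23 mm thick, centre 30 mm above the shelf); this face stands 20 mm out from the console's face when shut; moves with the drawer
- lid (a joint): angle of the console's beige lid, rad: 0 closed flat on the deck, positive standing ajar. Its hinge is stiff: it stays where it is left, and about 4 N near the front edge pushes it down
- lid_press (a point): point on the top of the beige lid (plate 100 (x) x 110 (y) x 6 mm, on the right half of the deck), in the middle of its width and 18 mm in from its free front edge, 82 mm from the hinge, which lies along its far (+x) edge 73 mm above the shelf. With the lid shut this point is 76 mm above the shelf
- key (a joint): angle of the spring-return start key, rad: 0 at rest, growing clockwise seen from above, 1.2 at its stop. About 0.1 N m holds it at the stop; let go, it springs back to 0
- key_grip (a point): middle of the key's upright bar grip (42 x 12 mm, 24 mm high; long side along the console's x at rest), on the turning axis; 102 mm above the shelf, the bar's top 114 mm, the round boss below it reaching 90 mm; on the deck near its front right corner. The point turns with the key
- mod1 (a joint): press travel of chip module 1, m: 0 to 0.004 at the start (proud), 0.010 fully home at its stop. It slides stiffly, needs about 5 N downwards, and stays where it is left.
- mod1_top (a point): centre of the top of chip module 1: a black rectangular block with steel pins, top 26 (x) x 40 (y) mm, in socket 1 on the left half of the deck at console x -15, y 45 mm; top 13 mm above the deck at joint 0, 3 mm when fully home. All four modules are always present
- mod2 (a joint): press travel of chip module 2, m: 0 to 0.004 at the start (proud), 0.010 fully home at its stop. It slides stiffly, needs about 5 N downwards, and stays where it is left.
- mod2_top (a point): centre of the top of chip module 2: a black rectangular block with steel pins, top 26 (x) x 40 (y) mm, in socket 2 on the left half of the deck at console x -15, y 110 mm; top 13 mm above the deck at joint 0, 3 mm when fully home. All four modules are always present
- mod3 (a joint): press travel of chip module 3, m: 0 to 0.004 at the start (proud), 0.010 fully home at its stop. It slides stiffly, needs about 5 N downwards, and stays where it is left.
- mod3_top (a point): centre of the top of chip module 3: a black rectangular block with steel pins, top 26 (x) x 40 (y) mm, in socket 3 on the left half of the deck at console x 32, y 45 mm; top 13 mm above the deck at joint 0, 3 mm when fully home. All four modules are always present
- mod4 (a joint): press travel of chip module 4, m: 0 to 0.004 at the start (proud), 0.010 fully home at its stop. It slides stiffly, needs about 5 N downwards, and stays where it is left.
- mod4_top (a point): centre of the top of chip module 4: a black rectangular block with steel pins, top 26 (x) x 40 (y) mm, in socket 4 on the left half of the deck at console x 32, y 110 mm; top 13 mm above the deck at joint 0, 3 mm when fully home. All four modules are always present
- holder1_center (a point): centre of loose matte black ceramic fuse holder 1: a block 40 (x) x 18 (y) x 16 mm (z) with steel end bands and a small glass fuse on its top, 30 g, lying on the shelf; this point is half-way up. Two or three of the four holders are present
- holder2_center (a point): centre of loose matte black ceramic fuse holder 2: a block 40 (x) x 18 (y) x 16 mm (z) with steel end bands and a small glass fuse on its top, 30 g, lying on the shelf; this point is half-way up. Two or three of the four holders are present
- holder3_center (a point): centre of loose matte black ceramic fuse holder 3: a block 40 (x) x 18 (y) x 16 mm (z) with steel end bands and a small glass fuse on its top, 30 g, lying on the shelf; this point is half-way up. Two or three of the four holders are present
- holder4_center (a point): centre of loose matte black ceramic fuse holder 4: a block 40 (x) x 18 (y) x 16 mm (z) with steel end bands and a small glass fuse on its top, 30 g, lying on the shelf; this point is half-way up. Two or three of the four holders are present
- tweezers: bystander: orange tweezers with steel tips, 120 mm long lying on the shelf left of the console, 8 mm high, origin under the middle; leave alone
- spring_housing: bystander: chrome flanged spring housing, 40 mm diameter, 42 mm high, standing on the shelf right of the console, origin under its centre; leave alone
Not all that is in view belongs to the job. What is shaped like the part that bears holder2_center but yellow is not meant.

How it is judged:
By the outcome, as a careful person would: the job done as asked, in the order asked, and still so for the second after the job is handed in, with the robot touching nothing.
Of holder1, holder2, holder3, holder4 only 2 to 3 are there at a start; the rules pass over those that are not, and their reading is None.
At some moment in a run one of holder1, holder2, holder3, holder4 may be knocked a few centimetres aside while the robot is not near it.
Once in a run the grip may slacken for a moment while it holds something.
It also fails if it takes over 210 s, if anything falls off the work surface, if the arm or the gripper's body presses on something with over 40 N, if the wrist force passes 120 N, or if a joint passes its speed limit or range.

## Robot

A 6-joint arm with a two-finger parallel gripper is mounted at the origin on the work surface. World frame = base frame: x ahead of the robot, y to its left, z up, the work surface at z = 0. Lengths are in m, angles in rad, forces in N, time in s.
With the tool pointing down it reaches from about 0.35 to 1 m from the base axis. Payload 7.1 kg.
Tool frame: the origin (TCP) lies between the finger pads; the fingertips stand 14 mm ahead of it and the grasp point (between the pads) lies 5 mm behind it (bot.tip_extent is the distance from the TCP to the fingertips, in m); z points along the fingers, y is the direction in which the jaws open and shut (so a half turn about z gives the same grasp; the last joint's range is limited). The gripper opens to 85 mm and grips with 20 to 120 N. Pads are 22 mm wide; open, the fingers measure 114 mm over their backs; the gripper's body (76 mm by 85 mm) begins 54 mm behind the grasp point. The pads swing forward as they close: fully open they stand 13 mm farther back than shut.
Start: joints at [1.09, 0.423, 1.63, -0, 1.089, -0.019], TCP at [0.278, 0.56, 0.245] pointing down, gripper open.
Joint ranges: [-3, 3], [-0.9, 2.11], [0.09, 2.58], [-1.31, 4.45], [0.11, 2.69], [-2.54, 2.54]. Speed limits (rad/s): [2.39, 2.39, 3.01, 3.14, 3.14, 3.14].

## Interface

Orientations are given as a rotation vector (axis times angle).
In Python, from plant import bot gives the robot as it stands.
- The arm moves only by the tool play_rows, never from a script. Its argument "steps" is a list of rows, each a list of 3 entries, a list of its own where there are three numbers: the gripper command: -1 is fully open, 1 is shut, values between are in proportion, then the shift along the tool's x, y, z in cm, then the turn, a rotation vector about the tool's x, y, z in rad. A call has 1 to 10 rows; each row shifts and turns the commanded pose from where the row before left it, along the tool's axes as they then stand; what a row does not reach is not made up. A row lasts 1/8 s, in which the tool goes at most 62.5 mm and 10.7 degrees, less where a joint would pass 70% of its speed; a pose out of reach is approached as far as the arm can. A call with a gripper value outside its range is refused whole. The fingers move at their own pace and stop on an object; "grip_force" is the grip in N (left out, the last holds). Time passes only in rows, so rows that do not move let the fingers close. It gives the time, the measured TCP pose, the force and the opening at its end, in the units of the state.
- bot.get_state(): the state, without advancing time (a new reading comes with each control period).
- bot.grab_frame(name): name is "scene" or "top" or "wrist"; returns a dict with "img" (480x640x3 uint8, blue, green, red), "range_z" (480x640 float32, m along the optical axis (not along the pixel's ray), 0 where there is no reading), "fx", "fy", "cx", "cy" (pixels), "T" (4x4, takes a point from camera to world coordinates). Camera axes: x right, y down, z forward; pixel columns grow to the right and rows downward; lengths in m; the calibration is good to about 2 mm. A picture is of the moment at which its call begins.
- bot.finish_job(): hands the job in, once; it reports no verdict.
Trained networks look in a picture, given as the dict that the camera call returned (one of the last four; its "shot" number tells which), for a name from the list of things; names that differ only in an ending like _2 or _b are one class to them, and where a whole thing is asked for, a point or a joint stands for the part that bears it (a point fixed in the world has none). Each returns a list of dicts, best first, with "conf" (0 to 1); they miss things now and then, are a little off and sometimes report something else, mostly with a low value. They report only what shows in the picture. A call takes as long as a camera call. They do not tell look-alikes from the thing itself.
- bot.look_for(thing, picture): "rect" ([centre column, centre row, width, height] in pixels, round what is visible of it).
- bot.landmark_of(thing, picture): "xy" ([column, row] in pixels: a listed point, or the origin of a listed thing).
The state is a dict: "time_s": time; "joint_pos": joint angles; "joint_velocities": joint speeds; "tau": joint torques, N m; "tool_pos": TCP position; "eef_rot": TCP orientation; "contact_force": force on the tool from outside, world axes, zero at the start; "ft_torque": the same for the moment, N m; "finger_gap": finger opening in m.
Only numpy, scipy, OpenCV 4.12 (cv2) and the standard library are available. Lean on these libraries where they do the work, as an engineer would, in place of code of your own. Each camera call takes 0.05 s, during which the arm holds its last target.

## Working session

There is one attempt and no reset: what is moved stays moved. The work goes in short steps, Python scripts to look and compute and a tool call to move; the robot and the scene stay as the last step left them, time stands still between calls to the robot, and variables do not carry over. Pictures are saved under pics/ and viewed, and the job is handed in when it is done.

Besides the shell and the picture viewer there is one more tool, called after "Call:" as name(argument=value, ...), one argument or row to a line, values as JSON. play_rows: Moves the arm, as the interface text tells. Its arguments: {"type":"object","properties":{"steps":{"type":"array"},"grip_force":{"type":"number"}},"required":["steps"]}

```bash
ls; mkdir -p pics; python3 - <<'E'
from plant import bot
import cv2,json
s=bot.get_state();print(s)
for n in("scene","top","wrist"):
    f=bot.grab_frame(n);cv2.imwrite(f"pics/a_{n}.png",f["img"]);print(n,f["fx"],f["T"].round(3).tolist(),f["shot"])
E
```

```text
pics
{'time_s': 0.0, 'joint_pos': array([ 1.08999433e+00,  4.23826380e-01,  1.63071523e+00, -1.39786350e-05,
        1.08859084e+00, -1.90202574e-02]), 'joint_velocities': array([-0.00196279, -0.00030997,  0.00030292, -0.00174437,  0.00067554,
       -0.00127486]), 'tau': array([-3.19342194e-03, -5.57379663e+01, -2.81735480e+01, -2.52296622e-04,
        7.30503205e-03, -1.94166364e-05]), 'tool_pos': array([0.27820856, 0.55906655, 0.24454479]), 'eef_rot': array([-7.18842742e-01, -3.05786637e+00,  2.34811252e-03]), 'contact_force': array([-0.23861315,  0.02339366, -0.25646477]), 'ft_torque': array([-0.03225219,  0.00342409, -0.0366207 ]), 'finger_gap': 0.08571575076811923}
scene 467.760541224688 [[0.667, 0.511, -0.542, 1.185], [0.745, -0.474, 0.47, -0.518], [-0.017, -0.718, -0.696, 0.857], [0.0, 0.0, 0.0, 1.0]] 1
top 486.6346163083261 [[-0.024, -0.993, 0.114, 0.463], [-1.0, 0.026, 0.015, -0.018], [-0.018, -0.114, -0.993, 1.074], [0.0, 0.0, 0.0, 1.0]] 2
wrist 393.1677848081722 [[0.446, 0.847, 0.29, 0.204], [0.895, -0.421, -0.146, 0.598], [-0.002, 0.325, -0.946, 0.374], [0.0, 0.0, 0.0, 1.0]] 3
```

View pics/a_scene.png

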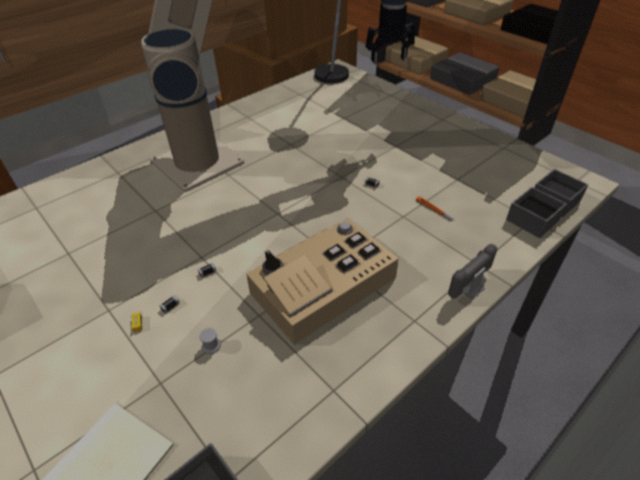

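View pics/a_top.png

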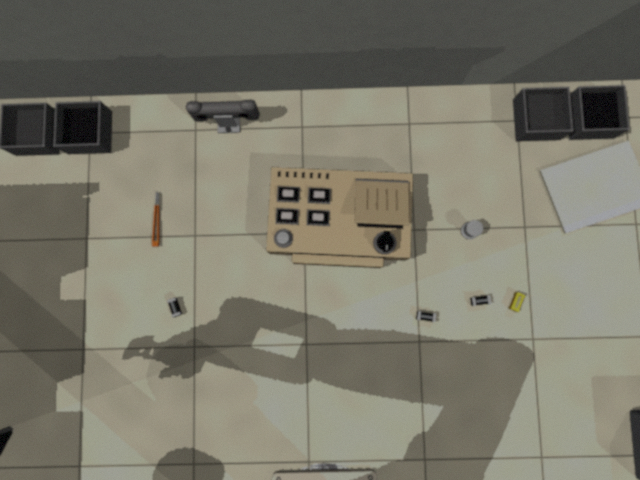

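```bash
cat > h.py <<'E'
from plant import bot
import cv2,numpy as np
from scipy.spatial.transform import Rotation as R
def depth(f,u,v,r=2):
    z=f["range_z"];a=z[max(0,int(v)-r):int(v)+r+1,max(0,int(u)-r):int(u)+r+1];a=a[a>0]
    return float(np.median(a)) if a.size else None
def pt(f,u,v,r=2):
    z=depth(f,u,v,r)
    if z is None:return None
    p=np.array([(u-f["cx"])/f["fx"]*z,(v-f["cy"])/f["fy"]*z,z,1]);return (f["T"]@p)[:3]
def ptz(f,u,v,zw):
    d=f["T"][:3,:3]@np.array([(u-f["cx"])/f["fx"],(v-f["cy"])/f["fy"],1]);o=f["T"][:3,3]
    return o+d*(zw-o[2])/d[2]
def proj(f,p):
    q=np.linalg.inv(f["T"])@np.append(p,1);return q[0]/q[2]*f["fx"]+f["cx"],q[1]/q[2]*f["fy"]+f["cy"]
E
python3 - <<'E'
from h import *
names="console latch_top drawer_front lid_press key_grip mod1_top mod2_top mod3_top mod4_top holder1_center holder2_center tweezers spring_housing".split()
for cam in("top","scene"):
    f=bot.grab_frame(cam)
    for n in names:
        for d in bot.landmark_of(n,f)[:6]:
            if d["conf"]<.2: continue
            u,v=d["xy"];p=pt(f,u,v)
            print(cam,n,round(d["conf"],2),[round(u),round(v)],None if p is None else p.round(4))
E
```

```text
top console 0.89 [342, 214] [ 0.641  -0.0496  0.0689]
top latch_top 0.52 [289, 211] [0.65   0.0601 0.0777]
top latch_top 0.41 [284, 238] [0.5917 0.0705 0.0832]
top latch_top 0.26 [468, 230] [ 0.6042 -0.3201  0.0408]
top drawer_front 0.57 [335, 267] [ 0.5349 -0.0346  0.0184]
top lid_press 0.79 [380, 215] [ 0.6331 -0.1274  0.0987]
top key_grip 0.48 [385, 241] [ 0.5773 -0.1335  0.1115]
top key_grip 0.33 [176, 307] [0.4571 0.314  0.0146]
top mod1_top 0.74 [319, 214] [ 0.6423 -0.0021  0.0782]
top mod2_top 0.82 [286, 215] [0.6406 0.0653 0.0803]
top mod2_top 0.73 [287, 192] [0.6884 0.0623 0.0807]
top mod3_top 0.52 [318, 194] [ 0.6823 -0.0009  0.083 ]
top mod4_top 0.8 [287, 192] [0.6898 0.063  0.0803]
top mod4_top 0.46 [428, 317] [ 0.4218 -0.231   0.016 ]
top mod4_top 0.37 [389, 241] [ 0.5797 -0.1436  0.0913]
top holder1_center 0.7 [340, 218] [ 0.6327 -0.0462  0.0695]
top holder2_center 0.75 [517, 300] [ 0.4529 -0.422   0.016 ]
top holder2_center 0.51 [482, 302] [ 0.4505 -0.346   0.0162]
top tweezers 0.6 [156, 224] [0.6426 0.3651 0.0028]
top spring_housing 0.54 [468, 234] [ 0.597  -0.3188  0
[... 290 characters left out ...]
0697]
scene lid_press 0.8 [293, 272] [ 0.6371 -0.1239  0.0997]
scene key_grip 0.64 [212, 268] [ 0.4339 -0.2182  0.015 ]
scene key_grip 0.53 [271, 259] [ 0.5857 -0.143   0.1123]
scene mod1_top 0.65 [332, 249] [ 0.6306 -0.0026  0.0805]
scene mod2_top 0.57 [355, 239] [0.6434 0.0594 0.0805]
scene mod3_top 0.56 [342, 260] [ 0.6736 -0.0115  0.0835]
scene mod4_top 0.56 [367, 248] [0.6826 0.0596 0.0806]
scene holder2_center 0.61 [137, 322] [ 0.4576 -0.4247  0.0172]
scene holder2_center 0.6 [172, 304] [ 0.4634 -0.3426  0.0138]
scene holder2_center 0.42 [353, 237] [0.6365 0.0606 0.0807]
scene tweezers 0.49 [432, 209] [0.6493 0.356  0.0031]
scene spring_housing 0.68 [213, 348] [ 0.626  -0.3382  0.0141]
```

```bash
cat >> h.py <<'E'
def cloud(f):
    z=f["range_z"];v,u=np.mgrid[0:480,0:640]
    P=np.stack([(u-f["cx"])/f["fx"]*z,(v-f["cy"])/f["fy"]*z,z],-1)@f["T"][:3,:3].T+f["T"][:3,3]
    P[z<=0]=np.nan;return P
def blobs(f,zlo,zhi,box,minpx=15):
    P=cloud(f);m=(P[...,2]>zlo)&(P[...,2]<zhi)&(P[...,0]>box[0])&(P[...,0]<box[1])&(P[...,1]>box[2])&(P[...,1]<box[3])
    n,l,st,c=cv2.connectedComponentsWithStats(m.astype(np.uint8),connectivity=8);out=[]
    for i in range(1,n):
        if st[i,4]<minpx:continue
        q=P[l==i];r=cv2.minAreaRect((q[:,:2]*1000).astype(np.float32))
        out.append((st[i,4],c[i].round(),np.round(r[0],1),np.round(r[1],1),round(r[2],1),np.median(q[:,2]).round(4),q[:,:2].mean(0).round(4),f["img"][l==i].mean(0).round()))
    return out
E
python3 - <<'E'
from h import *
for cam in("top","scene"):
    f=bot.grab_frame(cam)
    print(cam,"deck");[print(b) for b in blobs(f,.06,.0745,(.5,.8,-.25,.15),200)]
    print("deck bits");[print(b) for b in blobs(f,.0755,.13,(.5,.8,-.25,.15),20)]
    print("low");[print(b) for b in blobs(f,.008,.03,(.3,.8,-.6,.5))]
    P=cloud(f); 
    if cam=="top": print(np.nanmedian(P[330:400,440:500,2]))
E
```

```text
top deck
(np.int32(8172), array([330., 215.]), array([645.8, -44.7]), array([300.6, 181.9]), 85.8, np.float64(0.0694), array([ 0.6415, -0.0264]), array([ 98., 124., 138.]))
deck bits
(np.int32(2289), array([381., 203.]), array([ 661.7, -131.3]), array([110.5,  98. ]), 85.7, np.float64(0.0916), array([ 0.6587, -0.1307]), array([ 91., 117., 131.]))
(np.int32(236), array([287., 194.]), array([686.8,  62.4]), array([40. , 27.1]), 86.0, np.float64(0.0803), array([0.6859, 0.0624]), array([61., 62., 65.]))
(np.int32(248), array([318., 195.]), array([680.3,  -2.6]), array([39.6, 27.6]), 88.5, np.float64(0.0819), array([ 0.681 , -0.0024]), array([60., 61., 64.]))
(np.int32(235), array([286., 216.]), array([639.2,  66. ]), array([38.2, 25.9]), 88.2, np.float64(0.0793), array([0.6395, 0.0654]), array([61., 63., 66.]))
(np.int32(229), array([317., 217.]), array([634.6,   1.5]), array([39.5, 26.2]), 84.2, np.float64(0.0791), array([0.6347, 0.002 ]), array([63., 65., 68.]))
(np.int32(130), array([282., 238.]), array([592.9,  73.7]), array([24.4, 25.3]), 60.8, np.float64(0.0829), array([0.5928, 0.0
[... 4836 characters left out ...]
, array([ 0.7106, -0.0985]), array([46., 60., 70.]))
(np.int32(163), array([169., 304.]), array([ 456.7, -348.2]), array([22.8, 40. ]), 4.2, np.float64(0.0165), array([ 0.4593, -0.3488]), array([64., 66., 67.]))
(np.int32(159), array([136., 321.]), array([ 451.9, -425.3]), array([19.1, 43.6]), 66.1, np.float64(0.0168), array([ 0.4548, -0.4258]), array([ 43., 127., 146.]))
(np.int32(118), array([211., 346.]), array([ 617.8, -336.9]), array([37.6, 23.8]), 73.1, np.float64(0.0151), array([ 0.621 , -0.3375]), array([71., 71., 73.]))
(np.int32(2828), array([128., 444.]), array([ 684.4, -564.6]), array([151.9,  94. ]), 17.3, np.float64(0.0095), array([ 0.6881, -0.5581]), array([153., 170., 171.]))
```

```bash
cat >> h.py <<'E'
def plan(x,y,z,yawdeg=None,safe=None):
    """shift in tool axes after turning tool y to yawdeg (world), tool down"""
    s=bot.get_state();p=s["tool_pos"];Rm=R.from_rotvec(s["eef_rot"]).as_matrix()
    cy=np.degrees(np.arctan2(Rm[1,1],Rm[0,1]))
    if yawdeg is None:yawdeg=cy
    best=(yawdeg-cy+180)%360-180
    yt=np.radians(yawdeg);ty=np.array([np.cos(yt),np.sin(yt),0]);tz=np.array([0,0,-1.]);tx=np.cross(ty,tz)
    Rt=np.stack([tx,ty,tz],1);rel=R.from_matrix(Rm.T@Rt).as_rotvec()
    d=Rt.T@(np.array([x,y,z])-p)*100
    print("t",round(s["time_s"],2),"p",p.round(4),"yaw",round(cy,1),"j6",s["joint_pos"][5].round(2),"relrot",rel.round(4),"shift_cm(after turn)",d.round(2),"F",s["contact_force"].round(1))
Y=np.radians(-4.2);C0=np.array([.6465,-.0458])
def con(x,y):
    return C0+np.array([np.cos(Y)*x-np.sin(Y)*y,np.sin(Y)*x+np.cos(Y)*y])
E
python3 - <<'E'
from h import *
print(bot.tip_extent)
plan(.592,.073,.115,85.8)
E
```

```text
0.014
t 1.65 p [0.2784 0.5595 0.2453] yaw 63.5 j6 -0.02 relrot [ 1.000e-04  0.000e+00 -3.885e-01] shift_cm(after turn) [-34.83 -46.23  13.03] F [0.5 0.9 0.5]
```

Call:
play_rows(
  steps=[
    [1, [0, 0, 0], [0, 0, -0.13]],
    [1, [0, 0, 0], [0, 0, -0.13]],
    [1, [0, 0, 0], [0, 0, -0.13]],
    [1, [-4, -5.3, 0], [0, 0, 0]],
    [1, [-4, -5.3, 0], [0, 0, 0]],
    [1, [-4, -5.3, 0], [0, 0, 0]],
    [1, [-4, -5.3, 0], [0, 0, 0]],
    [1, [-4, -5.3, 0], [0, 0, 0]],
    [1, [-4, -5.3, 0], [0, 0, 0]],
  ],
  grip_force=30,
)

```text
time_s: 2.78
tool_pos: [0.4833, 0.2431, 0.2456]
eef_rot: [0.113, 3.139, 0.001]
contact_force: [0.4, 0.5, 0.4]
finger_gap: 0.0001
```

```bash
python3 - <<'E'
from h import *
plan(.592,.073,.115,85.8)
E
```

```text
t 2.77 p [0.4833 0.2431 0.2456] yaw 85.9 j6 -1.06 relrot [0.0005 0.0008 0.0016] shift_cm(after turn) [-12.09 -16.16  13.06] F [0.4 0.5 0.4]
```

Call:
play_rows(
  steps=[
    [1, [-3.6, -4.8, 1], [0, 0, 0]],
    [1, [-3.6, -4.8, 3], [0, 0, 0]],
    [1, [-3.6, -4.8, 3], [0, 0, 0]],
    [1, [0, 0, 3], [0, 0, 0]],
    [1, [0, 0, 2.5], [0, 0, 0]],
    [1, [0, 0, 0], [0, 0, 0]],
    [1, [0, 0, 0], [0, 0, 0]],
  ],
)

```text
time_s: 3.65
tool_pos: [0.5758, 0.1005, 0.1253]
eef_rot: [0.112, 3.138, 0.0]
contact_force: [0.6, 0.6, 0.3]
finger_gap: -0.0
```

```bash
python3 - <<'E'
from h import *
plan(.592,.073,.09,85.8)
f=bot.grab_frame("wrist");cv2.imwrite("pics/b_wrist.png",f["img"])
[print(b) for b in blobs(f,.078,.09,(.55,.8,-.25,.15),200)]
E
```

```text
t 3.65 p [0.5758 0.1005 0.1253] yaw 85.9 j6 -1.35 relrot [0.0003 0.0011 0.0018] shift_cm(after turn) [-1.81 -2.63  3.53] F [0.6 0.6 0.3]
(np.int32(1867), array([264., 318.]), array([593.1,  72. ]), array([22.8, 26. ]), 63.7, np.float64(0.0848), array([0.5916, 0.0728]), array([106., 105., 107.]))
(np.int32(2337), array([136., 388.]), array([6.354e+02, 4.000e-01]), array([40.7, 27.3]), 86.5, np.float64(0.0806), array([ 0.6318, -0.002 ]), array([43., 44., 47.]))
(np.int32(455), array([ 13., 469.]), array([673.3, -78.3]), array([12.8, 30.7]), 64.0, np.float64(0.087), array([ 0.6772, -0.0802]), array([50., 67., 78.]))
```

View pics/b_wrist.png

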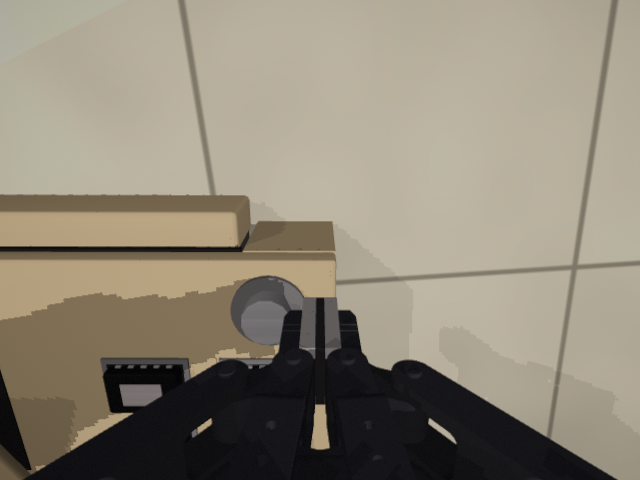

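Call:
play_rows(
  steps=[
    [1, [-1.8, -2.6, 0], [0, 0, 0]],
    [1, [0, 0, 1], [0, 0, 0]],
    [1, [0, 0, 1], [0, 0, 0]],
    [1, [0, 0, 0.8], [0, 0, 0]],
    [1, [0, 0, 0.7], [0, 0, 0]],
    [1, [0, 0, 0], [0, 0, 0]],
  ],
)

```text
time_s: 4.45
tool_pos: [0.5907, 0.0737, 0.09]
eef_rot: [-0.112, -3.138, -0.0]
contact_force: [-4.4, 2.1, 12.5]
finger_gap: -0.0003
```

```bash
python3 - <<'E'
from h import *
plan(.592,.073,.09,85.8)
f=bot.grab_frame("top");cv2.imwrite("pics/c_top.png",f["img"][150:350,200:500])
E
```

```text
t 4.45 p [0.5907 0.0737 0.09  ] yaw 85.9 j6 -1.4 relrot [ 0.0001 -0.0012  0.002 ] shift_cm(after turn) [-0.13 -0.06 -0.  ] F [-4.4  2.1 12.5]
```

View pics/c_top.png

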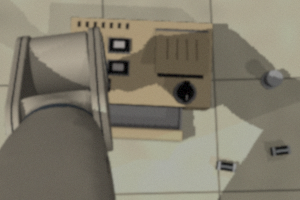

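Call:
play_rows(
  steps=[
    [1, [0, 0, -3], [0, 0, 0]],
    [0.5, [0, 0, -5.5], [0, 0, 0]],
    [0, [0, 0, -5], [0, 0, 0]],
    [-0.5, [4, 4, 0], [0, 0, 0]],
    [-1, [2.5, 5.5, 0], [0, 0, 0]],
    [-1, [2.5, 5.5, 0], [0, 0, 0]],
    [-1, [0, 0, 0], [0, 0, 0]],
  ],
)

```text
time_s: 5.38
tool_pos: [0.5106, 0.2327, 0.2242]
eef_rot: [-0.104, -3.14, -0.001]
contact_force: [-0.1, -0.1, -0.9]
finger_gap: 0.0854
```

```bash
python3 - <<'E'
from h import *
plan(.456,.320,.12,108.5)
f=bot.grab_frame("top");cv2.imwrite("pics/d_top.png",f["img"][100:400,100:600])
[print(b) for b in blobs(f,.008,.03,(.3,.51,-.5,.5))]
print([b[1:6] for b in blobs(f,.044,.056,(.4,.58,-.2,.15))])
print([b[1:6] for b in blobs(f,.002,.02,(.4,.58,-.2,.15))])
f=bot.grab_frame("wrist");cv2.imwrite("pics/d_wrist.png",f["img"])
[print(b) for b in blobs(f,.008,.03,(.3,.6,.2,.5))]
E
```

```text
t 5.38 p [0.5106 0.2327 0.2242] yaw 86.2 j6 -1.1 relrot [ 5.000e-04 -2.000e-04 -3.893e-01] shift_cm(after turn) [ 2.41 10.01 10.42] F [-0.1 -0.1 -0.9]
(np.int32(1676), array([337., 289.]), array([486.4, -33.1]), array([182.4,  49.8]), 88.5, np.float64(0.0116), array([ 0.4872, -0.0376]), array([77., 79., 81.]))
(np.int32(184), array([516., 302.]), array([ 449.4, -421.3]), array([19.9, 40.1]), 63.3, np.float64(0.0154), array([ 0.4493, -0.4208]), array([ 54., 105., 121.]))
(np.int32(166), array([480., 301.]), array([ 454.4, -344.5]), array([18.2, 39.9]), 6.0, np.float64(0.0152), array([ 0.4544, -0.3439]), array([66., 67., 68.]))
(np.int32(165), array([426., 317.]), array([ 423. , -225.1]), array([40. , 18.1]), 80.6, np.float64(0.0158), array([ 0.4231, -0.2248]), array([87., 91., 91.]))
[(array([335., 305.]), array([453.2, -30.9]), array([192.5,  27.4]), 87.8, np.float64(0.0512))]
[(array([275., 254.]), array([566.3,  96.9]), array([27.7,  1.7]), 86.3, np.float64(0.0109)), (array([336., 278.]), array([510.1, -34.7]), array([180.6,  90.1]), 85.7, np.float64(0.0115)), (array([394., 260.]), array([ 546.7, -162.3]), array([27. ,  1.9]), 87.0, np.float64(0.007))]
(np.int32(1174), array([419., 130.]), array([456.7, 318.9]), array([39.9, 18.8]), 18.5, np.float64(0.0171), array([0.4561, 0.318 ]), array([77., 76., 78.]))
(np.int32(111), array([463., 277.]), array([595.8, 364.1]), array([ 8.5, 13.8]), 0.3, np.float64(0.0089), array([0.5957, 0.3641]), array([  2.,  83., 169.]))
```

View pics/d_top.png

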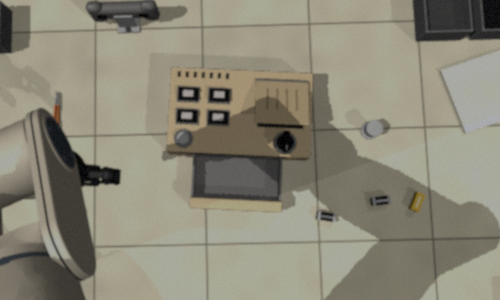

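View pics/d_wrist.png

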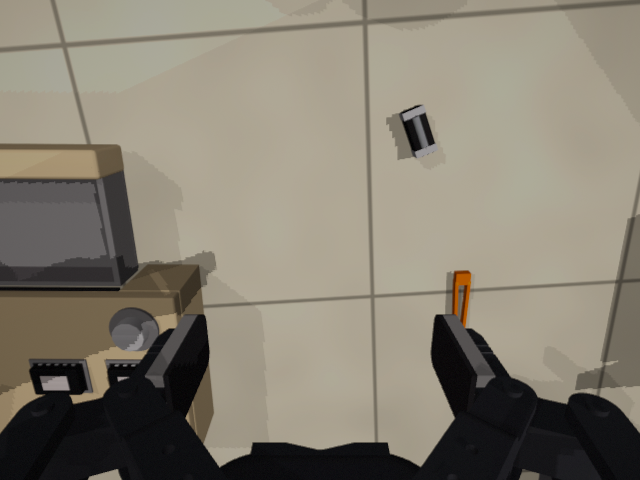

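Call:
play_rows(
  steps=[
    [0, [0, 0, 1], [0, 0, -0.13]],
    [0, [0, 0, 1], [0, 0, -0.13]],
    [0, [0, 0, 1], [0, 0, -0.13]],
    [0, [1.2, 5, 2], [0, 0, 0]],
    [0, [1.2, 5, 2], [0, 0, 0]],
    [0, [0, 0, 3.4], [0, 0, 0]],
    [0, [0, 0, 0], [0, 0, 0]],
    [0, [0, 0, 0], [0, 0, 0]],
  ],
)

```text
time_s: 6.48
tool_pos: [0.4593, 0.3158, 0.1211]
eef_rot: [-0.495, 3.102, 0.0]
contact_force: [-0.4, 0.4, 0.3]
finger_gap: 0.0429
```

```bash
python3 - <<'E'
from h import *
plan(.4567,.319,.017,108.5)
f=bot.grab_frame("wrist");cv2.imwrite("pics/e_wrist.png",f["img"])
[print(b) for b in blobs(f,.006,.03,(.4,.52,.25,.4))]
E
```

```text
t 6.47 p [0.4593 0.3158 0.1211] yaw 108.1 j6 -1.31 relrot [-0.      0.0005 -0.0064] shift_cm(after turn) [ 0.15  0.38 10.41] F [-0.4  0.4  0.3]
(np.int32(1817), array([324., 235.]), array([456.6, 319. ]), array([40.1, 18.5]), 19.0, np.float64(0.0172), array([0.4547, 0.3184]), array([73., 72., 73.]))
```

View pics/e_wrist.png

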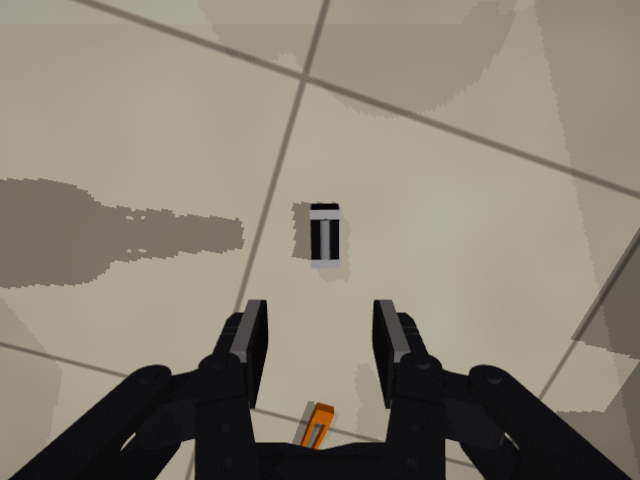

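The holder (325,235) lies parallel to the pads, and it is centred once I shift 0.4 cm.

Call:
play_rows(
  steps=[
    [0, [0.15, 0.38, 3], [0, 0, -0.01]],
    [0, [0, 0, 4], [0, 0, 0]],
    [0, [0, 0, 3.4], [0, 0, 0]],
    [0, [0, 0, 0], [0, 0, 0]],
    [1, [0, 0, 0], [0, 0, 0]],
    [1, [0, 0, 0], [0, 0, 0]],
    [1, [0, 0, 0], [0, 0, 0]],
    [1, [0, 0, 0], [0, 0, 0]],
  ],
  grip_force=60,
)

```text
time_s: 7.52
tool_pos: [0.457, 0.3204, 0.0185]
eef_rot: [-0.513, 3.096, 0.002]
contact_force: [-0.1, -1.3, 7.7]
finger_gap: 0.0165
```

```bash
python3 - <<'E'
from h import *
print(con(-142,45),con(-142,0),con(-142,-45))
x,y=con(-142,45);plan(x,y,.12,85.8)
E
```

```text
[-137.6764369    55.23317547] [-140.97215577   10.35402399] [-144.26787464  -34.52512748]
t 7.53 p [0.457  0.3204 0.0185] yaw 108.8 j6 -1.31 relrot [0.0014 0.0034 0.4015] shift_cm(after turn) [ 1.417842e+04  4.464860e+03 -1.015000e+01] F [-0.1 -1.3  7.7]
```

```bash
sed -i 's/return C0+np.array(\[\(.*\)\])$/return C0+np.array([\1])\/1000/' h.py; python3 - <<'E'
from h import *
x,y=con(-142,50);print(x,y);plan(x,y,.12,85.8)
E
```

```text
0.5085432540905085 0.014465547853346604
t 7.53 p [0.457  0.3204 0.0185] yaw 108.8 j6 -1.31 relrot [0.0014 0.0034 0.4015] shift_cm(after turn) [ -7.38 -30.14 -10.15] F [-0.1 -1.3  7.7]
```

Call:
play_rows(
  steps=[
    [1, [0, 0, -3], [0, 0, 0]],
    [1, [0, 0, -5], [0, 0, 0.13]],
    [1, [0, 0, -3], [0, 0, 0.14]],
    [1, [0, 0, 0], [0, 0, 0.13]],
    [1, [-1.2, -5, 0], [0, 0, 0]],
    [1, [-1.2, -5, 0], [0, 0, 0]],
    [1, [-1.2, -5, 0], [0, 0, 0]],
    [1, [-1.2, -5, 0], [0, 0, 0]],
    [1, [-1.2, -5, 0], [0, 0, 0]],
    [1, [-1.2, -5, 0], [0, 0, 0]],
  ],
)

```text
time_s: 8.78
tool_pos: [0.5065, 0.0137, 0.1277]
eef_rot: [0.112, 3.137, 0.0]
contact_force: [-0.2, 0.5, -0.6]
finger_gap: 0.016
```

Call:
play_rows(
  steps=[
    [1, [0, 0, 0], [0, 0, 0]],
    [1, [0, 0, 0], [0, 0, 0]],
  ],
)

```text
time_s: 9.02
tool_pos: [0.506, 0.0154, 0.1271]
eef_rot: [0.114, 3.139, 0.0]
contact_force: [-0.0, -0.1, -0.5]
finger_gap: 0.0161
```

```bash
python3 - <<'E'
from h import *
x,y=con(-142,50);plan(x,y,.032,85.8);print(bot.get_state()["finger_gap"])
f=bot.grab_frame("wrist");cv2.imwrite("pics/f_wrist.png",f["img"])
E
```

```text
t 9.03 p [0.506  0.0154 0.1271] yaw 85.8 j6 -1.49 relrot [0.0003 0.0009 0.0006] shift_cm(after turn) [-0.26 -0.08  9.51] F [-0.  -0.1 -0.5]
0.01605793617875132
```

View pics/f_wrist.png

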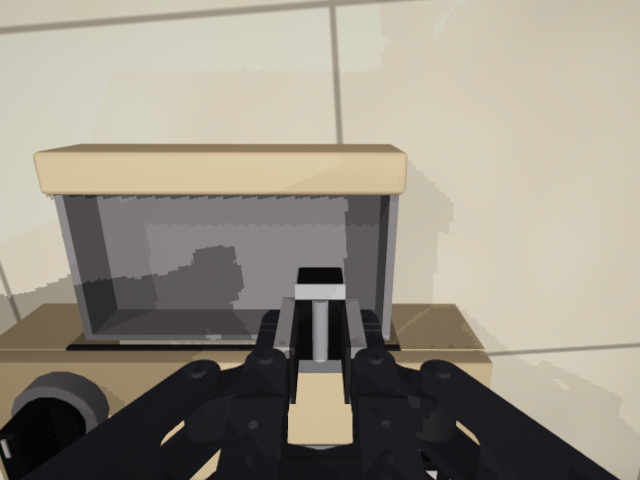

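Call:
play_rows(
  steps=[
    [1, [-0.2, 0, 3], [0, 0, 0]],
    [1, [0, 0, 3.5], [0, 0, 0]],
    [1, [0, 0, 2.9], [0, 0, 0]],
    [1, [0, 0, 0], [0, 0, 0]],
    [0.3, [0, 0, 0], [0, 0, 0]],
    [0.3, [0, 0, 0], [0, 0, 0]],
    [0.3, [0, 0, 0], [0, 0, 0]],
    [0.3, [0, 0, -4], [0, 0, 0]],
    [0.3, [0, 0, -5], [0, 0, 0]],
    [0.3, [0, 0, -3], [0, 0, 0]],
  ],
)

```text
time_s: 10.32
tool_pos: [0.5087, 0.0152, 0.1549]
eef_rot: [0.113, 3.137, 0.0]
contact_force: [0.1, -0.6, -0.1]
finger_gap: 0.03
```

```bash
python3 - <<'E'
from h import *
f=bot.grab_frame("wrist");cv2.imwrite("pics/g_wrist.png",f["img"])
f=bot.grab_frame("top")
[print(b) for b in blobs(f,.008,.03,(.3,.6,-.5,.5))]
plan(.423,-.225,.15,-9.3)
plan(.423,-.225,.15,170.7)
E
```

```text
(np.int32(15), array([468., 236.]), array([ 595.5, -325. ]), array([13.2,  2.7]), 60.5, np.float64(0.014), array([ 0.5957, -0.3246]), array([64., 64., 65.]))
(np.int32(1110), array([364., 279.]), array([505.7, -94.1]), array([61.5, 90.2]), 86.0, np.float64(0.0116), array([ 0.5069, -0.0966]), array([75., 77., 79.]))
(np.int32(32), array([330., 296.]), array([471.6, -19.8]), array([20.9, 40.4]), 34.6, np.float64(0.0108), array([ 0.4723, -0.0213]), array([66., 77., 82.]))
(np.int32(183), array([517., 302.]), array([ 449.6, -422.1]), array([18.7, 40.5]), 64.4, np.float64(0.0155), array([ 0.4496, -0.4209]), array([ 52., 102., 118.]))
(np.int32(165), array([480., 301.]), array([ 454.4, -344.5]), array([18.2, 40.5]), 6.1, np.float64(0.0155), array([ 0.4543, -0.3438]), array([75., 78., 78.]))
(np.int32(166), array([426., 317.]), array([ 423. , -225.2]), array([40.3, 18.1]), 80.6, np.float64(0.016), array([ 0.4231, -0.2247]), array([88., 91., 91.]))
t 10.43 p [0.5101 0.0152 0.156 ] yaw 85.9 j6 -1.49 relrot [0.0062 0.0048 1.6612] shift_cm(after turn) [-25.11  -4.72   0.6 ] F [0.1 0.3 0.8]
t 10.43 p [0.5101 0.0152 0.156 ] yaw 85.9 j6 -1.49 relrot [-0.0047  0.006  -1.4804] shift_cm(after turn) [25.11  4.72  0.6 ] F [0.1 0.3 0.8]
```

View pics/g_wrist.png

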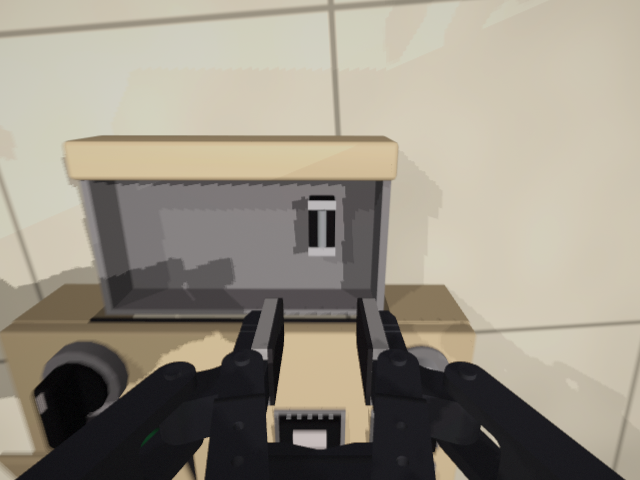

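Call:
play_rows(
  steps=[
    [0.2, [0, 0, 0], [0, 0, 0.18]],
    [0, [0, 0, 0], [0, 0, 0.18]],
    [0, [0, 0, 0], [0, 0, 0.18]],
    [0, [0, 0, 0], [0, 0, 0.18]],
    [0, [0, 0, 0], [0, 0, 0.18]],
    [0, [0, 0, 0], [0, 0, 0.18]],
    [0, [0, 0, 0], [0, 0, 0.18]],
    [0, [0, 0, 0], [0, 0, 0.18]],
    [0, [0, 0, 0], [0, 0, 0.18]],
    [0, [0, 0, 0], [0, 0, 0.04]],
  ],
)

```text
time_s: 11.68
tool_pos: [0.5073, 0.0152, 0.1516]
eef_rot: [-2.395, -2.032, 0.001]
contact_force: [-0.5, 0.3, 0.1]
finger_gap: 0.0426
```

Call:
play_rows(
  steps=[
    [0, [-5, -1, 0], [0, 0, 0]],
    [0, [-5, -1, 0], [0, 0, 0]],
    [0, [-5, -1, 0], [0, 0, 0]],
    [0, [-5, -1, 0], [0, 0, 0]],
    [0, [-5, -0.7, 1.5], [0, 0, 0]],
    [0, [0, 0, 1.5], [0, 0, 0]],
    [0, [0, 0, 0], [0, 0, 0]],
    [0, [0, 0, 0], [0, 0, 0]],
  ],
)

```text
time_s: 12.68
tool_pos: [0.4216, -0.223, 0.1223]
eef_rot: [-2.391, -2.037, 0.0]
contact_force: [0.4, -0.4, -0.6]
finger_gap: 0.0425
```

```bash
python3 - <<'E'
from h import *
f=bot.grab_frame("wrist");cv2.imwrite("pics/h_wrist.png",f["img"])
[print(b) for b in blobs(f,.006,.03,(.35,.5,-.4,-.15))]
plan(.423,-.225,.017,-9.3)
E
```

```text
(np.int32(1786), array([324., 244.]), array([ 424.1, -226.1]), array([40. , 18.6]), 80.5, np.float64(0.0172), array([ 0.4244, -0.2243]), array([78., 77., 78.]))
(np.int32(144), array([380., 390.]), array([ 448.1, -345.8]), array([ 4. , 40.2]), 5.5, np.float64(0.0168), array([ 0.4472, -0.3435]), array([62., 64., 66.]))
t 12.72 p [ 0.4219 -0.223   0.1226] yaw -9.1 j6 -0.35 relrot [ 0.0001 -0.0001  0.0031] shift_cm(after turn) [-0.18  0.14 10.56] F [-0.5  0.6 -1.2]
```

View pics/h_wrist.png

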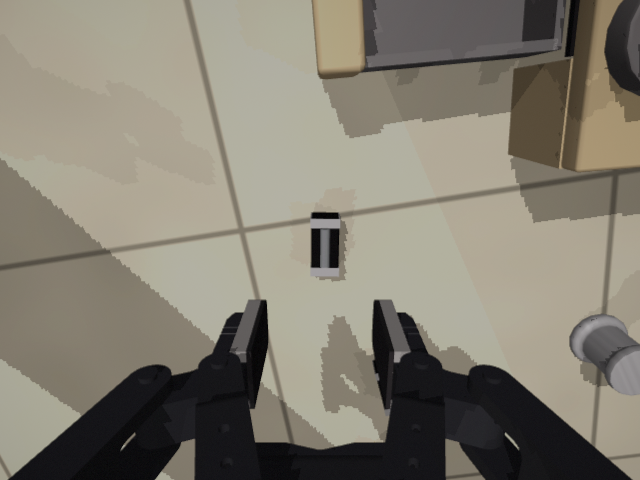

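Call:
play_rows(
  steps=[
    [0, [-0.25, 0.2, 3], [0, 0, 0]],
    [0, [0, 0, 4], [0, 0, 0]],
    [0, [0, 0, 3.5], [0, 0, 0]],
    [0, [0, 0, 0], [0, 0, 0]],
    [1, [0, 0, 0], [0, 0, 0]],
    [1, [0, 0, 0], [0, 0, 0]],
    [1, [0, 0, 0], [0, 0, 0]],
    [1, [0, 0, 0], [0, 0, 0]],
  ],
)

```text
time_s: 13.72
tool_pos: [0.4242, -0.2272, 0.019]
eef_rot: [2.391, 2.034, 0.002]
contact_force: [0.4, 2.8, 7.5]
finger_gap: 0.0166
```

Call:
play_rows(
  steps=[
    [1, [0, 0, -4], [0, 0, 0]],
    [1, [0, 0, -6], [0, 0, 0]],
    [1, [0, 0, -2], [0, 0, 0]],
    [1, [0, 0, 0], [0, 0, -0.18]],
    [1, [0, 0, 0], [0, 0, -0.18]],
    [1, [0, 0, 0], [0, 0, -0.18]],
    [1, [0, 0, 0], [0, 0, -0.18]],
    [1, [0, 0, 0], [0, 0, -0.18]],
    [1, [0, 0, 0], [0, 0, -0.18]],
    [1, [0, 0, 0], [0, 0, -0.18]],
  ],
)

```text
time_s: 14.98
tool_pos: [0.4232, -0.2269, 0.1384]
eef_rot: [0.725, 3.055, -0.001]
contact_force: [-0.8, 0.6, -0.9]
finger_gap: 0.0164
```

Call:
play_rows(
  steps=[
    [1, [0, 0, 0], [0, 0, -0.18]],
    [1, [0, 0, 0], [0, 0, -0.18]],
    [1, [0, 0, 0], [0, 0, -0.04]],
    [1, [0, 0, 0], [0, 0, 0]],
  ],
)

```text
time_s: 15.48
tool_pos: [0.4232, -0.2269, 0.1382]
eef_rot: [0.114, 3.138, -0.001]
contact_force: [0.3, 0.3, -0.4]
finger_gap: 0.0157
```

```bash
python3 - <<'E'
from h import *
x,y=con(-142,0);print(x,y)
plan(x,y,.12,85.8);print(bot.get_state()["finger_gap"])
E
```

```text
0.5048813442341269 -0.0354001760078763
t 15.47 p [ 0.4232 -0.2269  0.1382] yaw 85.9 j6 -2.02 relrot [-0.0006  0.0012  0.0009] shift_cm(after turn) [-6.75 19.7   1.82] F [ 0.3  0.3 -0.4]
0.015704452827503136
```

Call:
play_rows(
  steps=[
    [1, [-1.8, 5, 0], [0, 0, 0]],
    [1, [-1.7, 5, 0], [0, 0, 0]],
    [1, [-1.7, 5, 0], [0, 0, 0]],
    [1, [-1.6, 4.7, 0], [0, 0, 0]],
    [1, [0, 0, 1], [0, 0, 0]],
    [1, [0, 0, 0], [0, 0, 0]],
    [1, [0, 0, 0], [0, 0, 0]],
  ],
)

```text
time_s: 16.35
tool_pos: [0.5044, -0.0361, 0.1274]
eef_rot: [-0.115, -3.139, 0.0]
contact_force: [-0.3, -0.4, -0.1]
finger_gap: 0.0159
```

```bash
python3 - <<'E'
from h import *
x,y=con(-142,0)
plan(x,y,.032,85.8);print(bot.get_state()["finger_gap"])
f=bot.grab_frame("wrist");cv2.imwrite("pics/i_wrist.png",f["img"])
E
```

```text
t 16.35 p [ 0.5044 -0.0361  0.1274] yaw 85.8 j6 -1.59 relrot [-0.0001 -0.0006 -0.0002] shift_cm(after turn) [-0.04  0.08  9.54] F [-0.3 -0.4 -0.1]
0.01587746046560079
```

View pics/i_wrist.png

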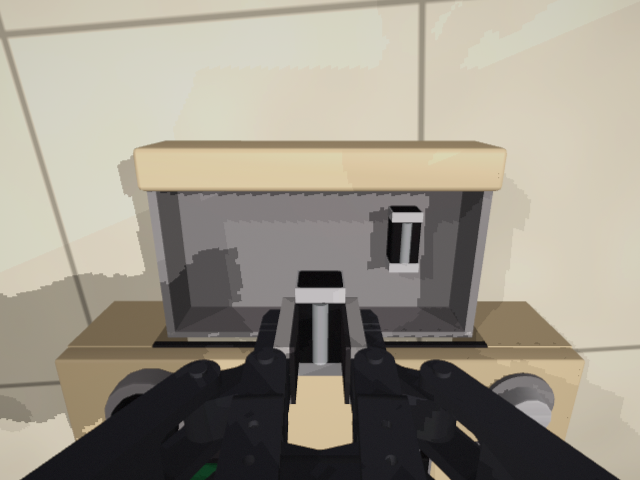

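Second holder held at (320,320), first in the drawer at (405,240). Lower and release.

Call:
play_rows(
  steps=[
    [1, [0, 0, 3], [0, 0, 0]],
    [1, [0, 0, 3.5], [0, 0, 0]],
    [1, [0, 0, 3], [0, 0, 0]],
    [1, [0, 0, 0], [0, 0, 0]],
    [0.3, [0, 0, 0], [0, 0, 0]],
    [0.3, [0, 0, 0], [0, 0, 0]],
    [0.3, [0, 0, 0], [0, 0, 0]],
    [0.3, [0, 0, -4], [0, 0, 0]],
    [0.3, [0, 0, -5], [0, 0, 0]],
    [0.3, [0, 0, -3], [0, 0, 0]],
  ],
)

```text
time_s: 17.65
tool_pos: [0.5057, -0.0352, 0.155]
eef_rot: [0.113, 3.137, -0.0]
contact_force: [0.8, 0.4, -0.2]
finger_gap: 0.0299
```

Call:
play_rows(
  steps=[
    [0, [0, 0, 0], [0, 0, 0.18]],
    [0, [0, 0, 0], [0, 0, 0.18]],
    [0, [0, 0, 0], [0, 0, 0.18]],
    [0, [0, 0, 0], [0, 0, 0.18]],
    [0, [0, 0, 0], [0, 0, 0.18]],
    [0, [0, 0, 0], [0, 0, 0.18]],
    [0, [0, 0, 0], [0, 0, 0.18]],
    [0, [0, 0, 0], [0, 0, 0.14]],
    [0, [0, 0, 0], [0, 0, 0]],
  ],
)

```text
time_s: 18.77
tool_pos: [0.505, -0.0352, 0.1527]
eef_rot: [2.107, 2.33, 0.0]
contact_force: [-0.4, -0.1, -0.2]
finger_gap: 0.0428
```

```bash
python3 - <<'E'
from h import *
f=bot.grab_frame("top");cv2.imwrite("pics/j_top.png",f["img"][100:400,100:600])
[print(b) for b in blobs(f,.008,.03,(.3,.6,-.5,.5))]
plan(.4545,-.3445,.12,5.6)
E
```

```text
(np.int32(15), array([467., 236.]), array([ 594.7, -324.8]), array([13.7,  4.8]), 63.1, np.float64(0.0125), array([ 0.5959, -0.3246]), array([63., 64., 64.]))
(np.int32(20), array([276., 254.]), array([566.4,  92.2]), array([36.7,  0.6]), 85.3, np.float64(0.0189), array([0.5666, 0.0945]), array([ 93., 109., 115.]))
(np.int32(163), array([475., 287.]), array([ 483.3, -334.1]), array([18.1, 40. ]), 6.2, np.float64(0.0159), array([ 0.4832, -0.3335]), array([77., 80., 80.]))
(np.int32(179), array([517., 302.]), array([ 449.7, -421.7]), array([20.3, 40. ]), 66.8, np.float64(0.0157), array([ 0.4497, -0.4209]), array([ 51., 102., 118.]))
t 18.82 p [ 0.505  -0.0352  0.1527] yaw 5.8 j6 -0.2 relrot [0.0004 0.0001 0.0043] shift_cm(after turn) [-30.29  -8.04   3.27] F [ 0.2 -0.9 -0. ]
```

View pics/j_top.png

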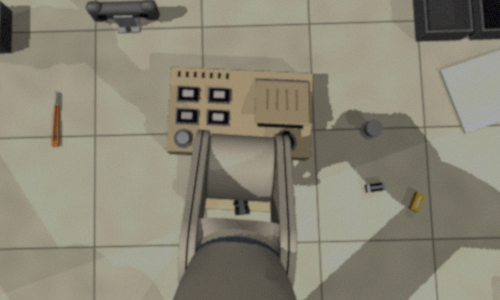

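Call:
play_rows(
  steps=[
    [0, [-4.9, -0.85, 0], [0, 0, 0]],
    [0, [-4.9, -0.85, 0], [0, 0, 0]],
    [0, [-4.9, -0.85, 0], [0, 0, 0]],
    [0, [-4.9, -0.85, 0], [0, 0, 0]],
    [0, [-4.9, -0.85, 0], [0, 0, 0]],
    [0, [-5, -0.9, 0], [0, 0, 0]],
    [0, [0, 0, 3], [0, 0, 0]],
    [0, [0, 0, 0], [0, 0, 0]],
    [0, [0, 0, 0], [0, 0, 0]],
  ],
)

```text
time_s: 19.95
tool_pos: [0.4831, -0.3334, 0.1229]
eef_rot: [-2.107, -2.33, -0.0]
contact_force: [0.9, -0.4, -0.2]
finger_gap: 0.0426
```

```bash
python3 - <<'E'
from h import *
f=bot.grab_frame("wrist");cv2.imwrite("pics/k_wrist.png",f["img"])
[print(b) for b in blobs(f,.006,.03,(.35,.55,-.4,-.15))]
plan(.4833,-.3345,.017,6)
E
```

```text
(np.int32(1799), array([321., 243.]), array([ 484.2, -335.6]), array([18.6, 40.5]), 6.3, np.float64(0.0172), array([ 0.484 , -0.3337]), array([79., 78., 79.]))
t 20.0 p [ 0.4834 -0.3335  0.1233] yaw 5.8 j6 -0.72 relrot [ 0.0007  0.0005 -0.004 ] shift_cm(after turn) [-0.1  -0.02 10.63] F [ 0.3 -0.4 -0.2]
```

View pics/k_wrist.png

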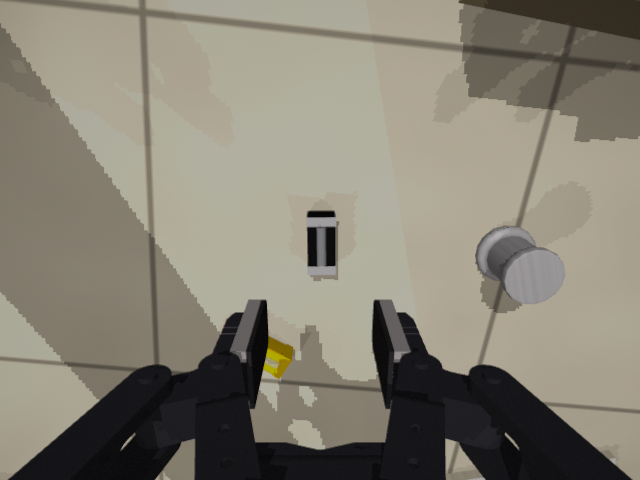

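Call:
play_rows(
  steps=[
    [0, [-0.15, 0.05, 3], [0, 0, 0]],
    [0, [0, 0, 4], [0, 0, 0]],
    [0, [0, 0, 3.6], [0, 0, 0]],
    [0, [0, 0, 0], [0, 0, 0]],
    [1, [0, 0, 0], [0, 0, 0]],
    [1, [0, 0, 0], [0, 0, 0]],
    [1, [0, 0, 0], [0, 0, 0]],
    [1, [0, 0, 0], [0, 0, 0]],
  ],
)

```text
time_s: 21.0
tool_pos: [0.4849, -0.336, 0.0186]
eef_rot: [2.106, 2.326, 0.001]
contact_force: [0.1, 1.5, 7.6]
finger_gap: 0.0162
```

Call:
play_rows(
  steps=[
    [1, [0, 0, -4], [0, 0, 0]],
    [1, [0, 0, -6], [0, 0, 0]],
    [1, [0, 0, -2], [0, 0, 0]],
    [1, [0, 0, 0], [0, 0, -0.18]],
    [1, [0, 0, 0], [0, 0, -0.18]],
    [1, [0, 0, 0], [0, 0, -0.18]],
    [1, [0, 0, 0], [0, 0, -0.18]],
    [1, [0, 0, 0], [0, 0, -0.18]],
    [1, [0, 0, 0], [0, 0, -0.18]],
    [1, [0, 0, 0], [0, 0, -0.18]],
  ],
)

```text
time_s: 22.25
tool_pos: [0.4838, -0.3355, 0.1376]
eef_rot: [0.323, 3.124, -0.001]
contact_force: [-1.1, -0.1, -0.0]
finger_gap: 0.0162
```

Call:
play_rows(
  steps=[
    [1, [0, 0, 0], [0, 0, -0.14]],
    [1, [0, 0, 0], [0, 0, 0]],
  ],
)

```text
time_s: 22.5
tool_pos: [0.4837, -0.3354, 0.1374]
eef_rot: [0.115, 3.138, -0.001]
contact_force: [-0.1, -0.4, 0.2]
finger_gap: 0.0164
```

```bash
python3 - <<'E'
from h import *
x,y=con(-142,-50)
plan(x,y,.12,85.8);print(bot.get_state()["finger_gap"])
E
```

```text
t 22.5 p [ 0.4837 -0.3354  0.1374] yaw 85.8 j6 -2.12 relrot [-0.0008  0.0011  0.0003] shift_cm(after turn) [ 0.09 25.08  1.74] F [-0.1 -0.4  0.2]
0.01642990168494679
```

Call:
play_rows(
  steps=[
    [1, [0.2, 5.1, 0], [0, 0, 0]],
    [1, [0.2, 5.1, 0], [0, 0, 0]],
    [1, [0.2, 5.1, 0], [0, 0, 0]],
    [1, [0.1, 5.1, 0], [0, 0, 0]],
    [1, [0, 5.1, 0], [0, 0, 0]],
    [1, [0, 0, 1], [0, 0, 0]],
    [1, [0, 0, 0], [0, 0, 0]],
    [1, [0, 0, 0], [0, 0, 0]],
  ],
)

```text
time_s: 23.5
tool_pos: [0.4949, -0.0815, 0.1266]
eef_rot: [0.116, 3.139, -0.0]
contact_force: [-0.4, -0.1, 0.0]
finger_gap: 0.0164
```

```bash
python3 - <<'E'
from h import *
x,y=con(-148,-45)
plan(x,y,.032,85.8);print(bot.get_state()["finger_gap"])
f=bot.grab_frame("wrist");cv2.imwrite("pics/l_wrist.png",f["img"])
E
```

```text
t 23.5 p [ 0.4949 -0.0815  0.1266] yaw 85.8 j6 -1.68 relrot [-0.0002  0.0002 -0.0008] shift_cm(after turn) [-0.05  0.17  9.46] F [-0.4 -0.1  0. ]
0.016414948562694424
```

View pics/l_wrist.png

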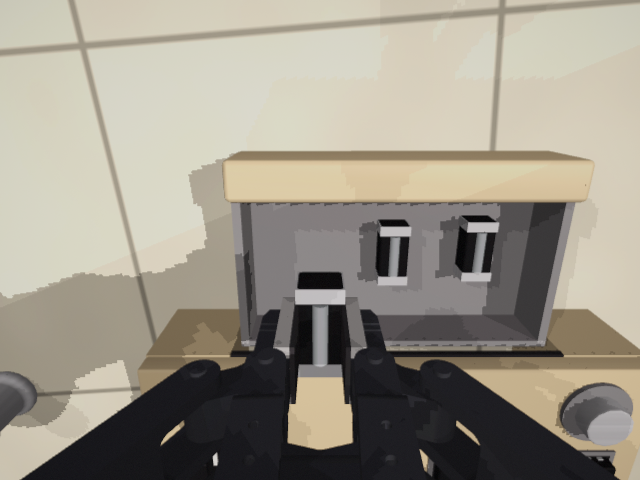

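Call:
play_rows(
  steps=[
    [1, [0, 0.15, 3], [0, 0, 0]],
    [1, [0, 0, 3.5], [0, 0, 0]],
    [1, [0, 0, 2.9], [0, 0, 0]],
    [1, [0, 0, 0], [0, 0, 0]],
    [0.3, [0, 0, 0], [0, 0, 0]],
    [0.3, [0, 0, 0], [0, 0, 0]],
    [0.3, [0, 0, 0], [0, 0, 0]],
    [0.3, [0, 0, -4], [0, 0, 0]],
    [0.3, [0, 0, -5], [0, 0, 0]],
    [0.3, [0, 0, -3], [0, 0, 0]],
  ],
)

```text
time_s: 24.8
tool_pos: [0.4957, -0.0791, 0.1549]
eef_rot: [0.113, 3.137, -0.001]
contact_force: [0.8, -0.3, 0.1]
finger_gap: 0.0302
```

```bash
python3 - <<'E'
from h import *
f=bot.grab_frame("wrist");cv2.imwrite("pics/m_wrist.png",f["img"])
[print(b) for b in blobs(f,.02,.034,(.45,.56,-.15,.08),200)]
x,y=con(-245,0);print(x,y)
plan(x,y,.15,85.8)
E
```

```text
(np.int32(477), array([254., 253.]), array([ 506.9, -123.6]), array([ 5.6, 86.7]), 86.2, np.float64(0.0274), array([ 0.5107, -0.1257]), array([76., 76., 80.]))
(np.int32(1148), array([511., 244.]), array([518.1,  53.8]), array([ 2.3, 84. ]), 85.8, np.float64(0.0273), array([0.5164, 0.054 ]), array([54., 54., 56.]))
(np.int32(1526), array([318., 228.]), array([495.7, -79. ]), array([18.4, 39.9]), 85.8, np.float64(0.0291), array([ 0.4941, -0.0788]), array([95., 94., 96.]))
(np.int32(1723), array([457., 233.]), array([506.5,  17.2]), array([19.1, 40.5]), 86.1, np.float64(0.029), array([0.5049, 0.0161]), array([88., 87., 88.]))
(np.int32(1601), array([382., 237.]), array([505.3, -35.3]), array([18.9, 40.4]), 85.7, np.float64(0.0291), array([ 0.5039, -0.0359]), array([94., 92., 94.]))
(np.int32(688), array([320., 303.]), array([552.4, -82.2]), array([54.7,  1.9]), 85.6, np.float64(0.027), array([ 0.5524, -0.0822]), array([80., 78., 83.]))
(np.int32(767), array([418., 303.]), array([557.7,  -8.7]), array([64.5,  2.3]), 85.6, np.float64(0.0272), array([ 0.5577, -0.0103]), array([80., 78., 84.]))
0.40215795308000774 -0.027856641703730235
t 24.85 p [ 0.4974 -0.0793  0.1578] yaw 85.9 j6 -1.68 relrot [-0.0008  0.0072  0.0016] shift_cm(after turn) [9.87 4.44 0.78] F [ 0.8 -0.2  1.6]
```

View pics/m_wrist.png

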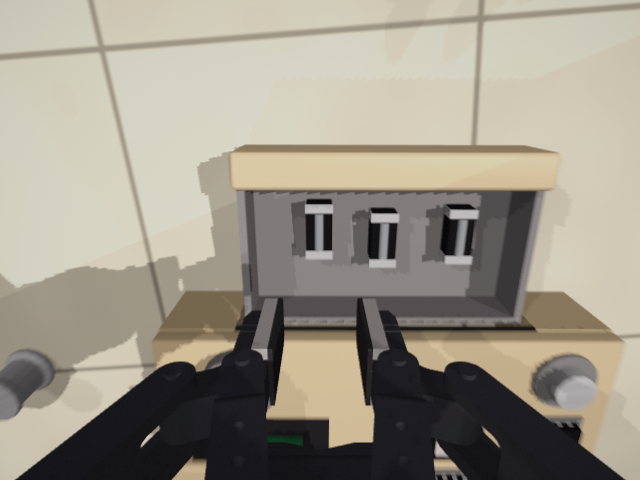

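Call:
play_rows(
  steps=[
    [1, [5, 2.2, 0], [0, 0, 0]],
    [1, [5, 2.2, 0], [0, 0, 0]],
    [1, [0, 0, 0], [0, 0, 0]],
    [1, [0, 0, 4], [0, 0, 0]],
    [1, [0, 0, 5], [0, 0, 0]],
    [1, [0, 0, 3.4], [0, 0, 0]],
    [1, [0, 0, 0], [0, 0, 0]],
    [1, [0, 0, 0], [0, 0, 0]],
  ],
)

```text
time_s: 25.85
tool_pos: [0.3993, -0.0281, 0.0291]
eef_rot: [0.113, 3.138, -0.0]
contact_force: [0.7, 1.1, -0.4]
finger_gap: -0.0002
```

```bash
python3 - <<'E'
from h import *
x,y=con(-121,0);print(x,y)
plan(x,y,.032,85.8)
E
```

```text
0.5258249482558406 -0.036938178147556566
t 25.85 p [ 0.3993 -0.0281  0.0291] yaw 85.9 j6 -1.6 relrot [-0.0001  0.0011  0.0014] shift_cm(after turn) [-12.68   0.04  -0.29] F [ 0.7  1.1 -0.4]
```

Call:
play_rows(
  steps=[
    [1, [-1.3, 0, -0.2], [0, 0, 0]],
    [1, [-1.0, 0, 0], [0, 0, 0]],
    [1, [-1.0, 0, 0], [0, 0, 0]],
    [1, [-1.2, 0, 0], [0, 0, 0]],
    [1, [-1.3, 0, 0], [0, 0, 0]],
    [1, [-1.3, 0, 0], [0, 0, 0]],
    [1, [-1.3, 0, 0], [0, 0, 0]],
    [1, [-1.3, 0, 0], [0, 0, 0]],
    [1, [-1, 0, 0], [0, 0, 0]],
    [1, [-0.8, 0, 0], [0, 0, 0]],
  ],
)

```text
time_s: 27.1
tool_pos: [0.5123, -0.0361, 0.0301]
eef_rot: [-0.113, -3.136, -0.0]
contact_force: [-8.7, -0.4, 5.8]
finger_gap: 0.0001
```

```bash
python3 - <<'E'
from h import *
x,y=con(-121,0)
plan(x,y,.032,85.8)
f=bot.grab_frame("wrist");cv2.imwrite("pics/n_wrist.png",f["img"])
E
```

```text
t 27.1 p [ 0.5123 -0.0361  0.0301] yaw 85.9 j6 -1.59 relrot [-0.     -0.0032  0.0015] shift_cm(after turn) [-1.35  0.02 -0.19] F [-8.7 -0.4  5.8]
```

View pics/n_wrist.png

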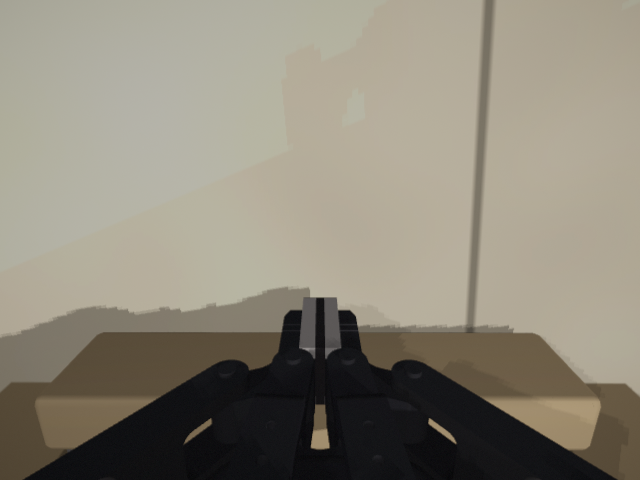

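Call:
play_rows(
  steps=[
    [1, [-0.3, 0, 0], [0, 0, 0]],
    [1, [-0.3, 0, 0], [0, 0, 0]],
    [1, [-0.3, 0, 0], [0, 0, 0]],
    [1, [-0.2, 0, 0], [0, 0, 0]],
    [1, [-0.1, 0, 0], [0, 0, 0]],
    [1, [0, 0, 0], [0, 0, 0]],
  ],
)

```text
time_s: 27.9
tool_pos: [0.5222, -0.0368, 0.0298]
eef_rot: [-0.112, -3.133, -0.0]
contact_force: [-10.7, -0.9, 7.1]
finger_gap: 0.0
```

```bash
python3 - <<'E'
from h import *
x,y=con(-121,0)
plan(x,y,.032,85.8)
E
```

```text
t 27.9 p [ 0.5222 -0.0368  0.0298] yaw 85.9 j6 -1.59 relrot [-0.     -0.0067  0.0016] shift_cm(after turn) [-0.36  0.02 -0.22] F [-10.7  -0.9   7.1]
```

Call:
play_rows(
  steps=[
    [1, [-0.15, 0, 0], [0, 0, 0]],
    [1, [-0.15, 0, 0], [0, 0, 0]],
    [1, [-0.1, 0, 0], [0, 0, 0]],
    [1, [0, 0, 0], [0, 0, 0]],
  ],
)

```text
time_s: 28.4
tool_pos: [0.5281, -0.0372, 0.0298]
eef_rot: [-0.113, -3.137, -0.0]
contact_force: [-5.0, -1.6, -0.3]
finger_gap: 0.0
```

Call:
play_rows(
  steps=[
    [1, [-0.1, 0, 0], [0, 0, 0]],
    [1, [-0.1, 0, 0], [0, 0, 0]],
    [1, [0, 0, 0], [0, 0, 0]],
  ],
)

```text
time_s: 28.78
tool_pos: [0.5297, -0.0374, 0.0298]
eef_rot: [-0.113, -3.136, -0.0]
contact_force: [-6.5, -1.6, 1.4]
finger_gap: 0.0
```

Call:
play_rows(
  steps=[
    [1, [-0.1, 0, 0], [0, 0, 0]],
    [1, [-0.1, 0, 0], [0, 0, 0]],
    [1, [0, 0, 0], [0, 0, 0]],
  ],
)

```text
time_s: 29.15
tool_pos: [0.5297, -0.0374, 0.0298]
eef_rot: [-0.112, -3.132, -0.0]
contact_force: [-12.8, -0.1, 7.1]
finger_gap: 0.0001
```

Call:
play_rows(
  steps=[
    [1, [-0.1, 0, 0], [0, 0, 0]],
    [1, [-0.1, 0, 0], [0, 0, 0]],
    [1, [0, 0, 0], [0, 0, 0]],
  ],
)

```text
time_s: 29.52
tool_pos: [0.5297, -0.0373, 0.0297]
eef_rot: [-0.112, -3.128, -0.001]
contact_force: [-17.1, -0.0, 13.4]
finger_gap: -0.0001
```

Position is stalled with rising force, so the drawer is at its stop. Back off and check.

Call:
play_rows(
  steps=[
    [1, [1, 0, 0], [0, 0, 0]],
    [1, [3, 0, 0], [0, 0, 0]],
    [1, [4, 0, 0], [0, 0, 0]],
    [1, [0, 0, -4], [0, 0, 0]],
    [1, [0, 0, -6], [0, 0, 0]],
    [1, [0, 0, -4], [0, 0, 0]],
    [1, [0, 0, 0], [0, 0, 0]],
  ],
)

```text
time_s: 30.4
tool_pos: [0.4587, -0.0323, 0.1738]
eef_rot: [0.112, 3.13, -0.001]
contact_force: [0.7, -0.0, 0.7]
finger_gap: 0.0002
```

```bash
python3 - <<'E'
from h import *
f=bot.grab_frame("wrist");cv2.imwrite("pics/o_wrist.png",f["img"])
[print(b) for b in blobs(f,.044,.058,(.4,.6,-.2,.1),200)]
x,y=con(-12,-84);print(x,y);x,y=con(-15,110);plan(x,y,.12,85.8)
f=bot.grab_frame("scene")
[print(b) for b in blobs(f,.0755,.13,(.5,.8,-.25,.15),20)]
E
```

```text
(np.int32(3748), array([217., 345.]), array([ 542.7, -127.3]), array([ 26.2, 123.6]), 0.1, np.float64(0.0527), array([ 0.5431, -0.1146]), array([ 95., 121., 138.]))
(np.int32(3505), array([417., 345.]), array([554.6,  45.7]), array([111.1,  24.7]), 82.7, np.float64(0.0527), array([0.5538, 0.0351]), array([ 94., 120., 137.]))
0.6283802177145854 -0.1286955577213229
t 30.45 p [ 0.4573 -0.0321  0.172 ] yaw 85.9 j6 -1.6 relrot [-0.0001  0.0055  0.0016] shift_cm(after turn) [-17.47  11.02   5.2 ] F [-0.2  0.3  0.8]
(np.int32(81), array([345., 226.]), array([595.5,  72.5]), array([24.5, 27.6]), 46.7, np.float64(0.0838), array([0.5968, 0.0701]), array([102., 102., 105.]))
(np.int32(149), array([355., 239.]), array([641.8,  62.6]), array([41.6, 27.7]), 84.6, np.float64(0.0803), array([0.6425, 0.0617]), array([67., 70., 77.]))
(np.int32(169), array([369., 250.]), array([688.6,  59.5]), array([41.7, 27. ]), 83.5, np.float64(0.0812), array([0.6894, 0.0576]), array([66., 70., 76.]))
(np.int32(162), array([334., 251.]), array([636.3,  -2.4]), array([40.8, 29.4]), 88.0, np.float64(0.0798), array([ 0.6377, -0.0032]), array([65., 68., 75.]))
(np.int32(2538), array([294., 282.]), array([ 636. , -131.7]), array([111.5, 157.9]), 85.2, np.float64(0.0913), array([ 0.6547, -0.1368]), array([ 97., 124., 144.]))
(np.int32(192), array([347., 262.]), array([682.9,  -5.6]), array([41.6, 29.2]), 87.6, np.float64(0.0827), array([ 0.6848, -0.0072]), array([63., 66., 73.]))
```

View pics/o_wrist.png

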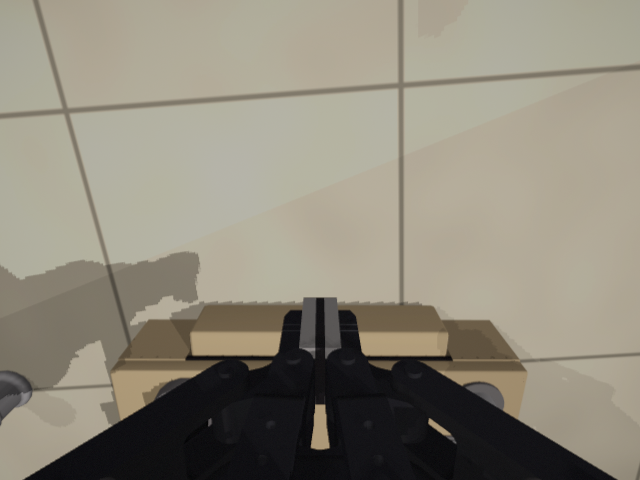

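Call:
play_rows(
  steps=[
    [1, [-4.4, 2.75, 0], [0, 0, 0]],
    [1, [-4.4, 2.75, 0], [0, 0, 0]],
    [1, [-4.4, 2.75, 1], [0, 0, 0]],
    [1, [-4.3, 2.75, 2], [0, 0, 0]],
    [1, [0, 0, 2], [0, 0, 0]],
    [1, [0, 0, 0], [0, 0, 0]],
    [1, [0, 0, 0], [0, 0, 0]],
  ],
)

```text
time_s: 31.38
tool_pos: [0.6365, 0.0646, 0.1199]
eef_rot: [-0.114, -3.138, 0.0]
contact_force: [-1.1, 0.6, -0.5]
finger_gap: -0.0001
```

```bash
python3 - <<'E'
from h import *
x,y=con(-15,110);plan(x,y,.087,85.8)
E
```

```text
t 31.38 p [0.6365 0.0646 0.1199] yaw 85.9 j6 -1.42 relrot [-0.0003 -0.0018  0.001 ] shift_cm(after turn) [-0.31  0.07  3.29] F [-1.1  0.6 -0.5]
```

Call:
play_rows(
  steps=[
    [1, [-0.3, 0.05, 1], [0, 0, 0]],
    [1, [0, 0, 1], [0, 0, 0]],
    [1, [0, 0, 0.5], [0, 0, 0]],
    [1, [0, 0, 0.5], [0, 0, 0]],
    [1, [0, 0, 0.4], [0, 0, 0]],
    [1, [0, 0, 0.3], [0, 0, 0]],
    [1, [0, 0, 0], [0, 0, 0]],
    [1, [0, 0, 0], [0, 0, 0]],
  ],
)

```text
time_s: 32.38
tool_pos: [0.6405, 0.0653, 0.0868]
eef_rot: [-0.113, -3.139, 0.0]
contact_force: [-13.2, -2.9, 31.3]
finger_gap: -0.0001
```

Call:
play_rows(
  steps=[
    [1, [0, 0, -3.7], [0, 0, 0]],
    [1, [-4.7, 0, 0], [0, 0, 0]],
    [1, [0, 0, 0], [0, 0, 0]],
    [1, [0, 0, 1], [0, 0, 0]],
    [1, [0, 0, 1], [0, 0, 0]],
    [1, [0, 0, 0.5], [0, 0, 0]],
    [1, [0, 0, 0.5], [0, 0, 0]],
    [1, [0, 0, 0.5], [0, 0, 0]],
    [1, [0, 0, 0], [0, 0, 0]],
    [1, [0, 0, 0], [0, 0, 0]],
  ],
)

```text
time_s: 33.62
tool_pos: [0.6872, 0.0622, 0.087]
eef_rot: [-0.113, -3.139, 0.0]
contact_force: [-8.5, 0.4, 14.9]
finger_gap: 0.0003
```

```bash
python3 - <<'E'
from h import *
x,y=con(32,110);plan(x,y,.087,85.8)
x,y=con(32,45);plan(x,y,.12,85.8)
E
```

```text
t 33.62 p [0.6872 0.0622 0.087 ] yaw 85.9 j6 -1.43 relrot [-0.     -0.0005  0.0015] shift_cm(after turn) [ 0.07 -0.07  0.  ] F [-8.5  0.4 14.9]
t 33.62 p [0.6872 0.0622 0.087 ] yaw 85.9 j6 -1.43 relrot [-0.     -0.0005  0.0015] shift_cm(after turn) [ 0.07 -6.57 -3.3 ] F [-8.5  0.4 14.9]
```

Call:
play_rows(
  steps=[
    [1, [0, 0, -3.5], [0, 0, 0]],
    [1, [0.1, -3.3, 0], [0, 0, 0]],
    [1, [0, -3.3, 0], [0, 0, 0]],
    [1, [0, 0, 0], [0, 0, 0]],
    [1, [0, 0, 1.5], [0, 0, 0]],
    [1, [0, 0, 1], [0, 0, 0]],
    [1, [0, 0, 0.6], [0, 0, 0]],
    [1, [0, 0, 0.5], [0, 0, 0]],
    [1, [0, 0, 0], [0, 0, 0]],
    [1, [0, 0, 0], [0, 0, 0]],
  ],
)

```text
time_s: 34.88
tool_pos: [0.6816, -0.0029, 0.0869]
eef_rot: [-0.112, -3.139, -0.001]
contact_force: [-9.2, 1.6, 22.9]
finger_gap: 0.0001
```

Call:
play_rows(
  steps=[
    [1, [0, 0, -3.6], [0, 0, 0]],
    [1, [4.7, 0, 0], [0, 0, 0]],
    [1, [0, 0, 0], [0, 0, 0]],
    [1, [0, 0, 1.5], [0, 0, 0]],
    [1, [0, 0, 1], [0, 0, 0]],
    [1, [0, 0, 0.6], [0, 0, 0]],
    [1, [0, 0, 0.5], [0, 0, 0]],
    [1, [0, 0, 0], [0, 0, 0]],
    [1, [0, 0, 0], [0, 0, 0]],
  ],
)

```text
time_s: 36.0
tool_pos: [0.6354, -0.0002, 0.0869]
eef_rot: [0.113, 3.139, 0.0]
contact_force: [-9.1, 1.4, 26.3]
finger_gap: -0.0003
```

```bash
python3 - <<'E'
from h import *
x,y=con(-15,45);plan(x,y,.087,85.8)
x,y=con(-12,-84);plan(x,y,.12,85.8)
E
```

```text
t 36.0 p [ 6.354e-01 -2.000e-04  8.690e-02] yaw 85.9 j6 -1.52 relrot [0.0002 0.0004 0.0014] shift_cm(after turn) [ 0.06  0.03 -0.01] F [-9.1  1.4 26.3]
t 36.0 p [ 6.354e-01 -2.000e-04  8.690e-02] yaw 85.9 j6 -1.52 relrot [0.0002 0.0004 0.0014] shift_cm(after turn) [ -0.24 -12.87  -3.31] F [-9.1  1.4 26.3]
```

Call:
play_rows(
  steps=[
    [1, [0, 0, -6], [0, 0, 0]],
    [1, [-0.1, -4.3, 0], [0, 0, 0]],
    [1, [-0.1, -4.3, 0], [0, 0, 0]],
    [1, [0, -4.3, 0], [0, 0, 0]],
    [1, [0, 0, 0], [0, 0, 0]],
    [1, [0, 0, 0], [0, 0, 0]],
  ],
)

```text
time_s: 36.75
tool_pos: [0.6276, -0.1289, 0.1439]
eef_rot: [-0.114, -3.139, -0.001]
contact_force: [0.0, 0.9, -0.3]
finger_gap: -0.0002
```

```bash
python3 - <<'E'
from h import *
x,y=con(-12,-84);plan(x,y,.09,85.8)
f=bot.grab_frame("wrist");cv2.imwrite("pics/p_wrist.png",f["img"])
f=bot.grab_frame("scene");cv2.imwrite("pics/p_scene.png",cv2.resize(f["img"][180:360,180:440],None,fx=2.5,fy=2.5))
E
```

```text
t 36.75 p [ 0.6276 -0.1289  0.1439] yaw 85.9 j6 -1.72 relrot [ 0.0003 -0.0007  0.0009] shift_cm(after turn) [-0.08  0.03  5.39] F [ 0.   0.9 -0.3]
```

View pics/p_wrist.png

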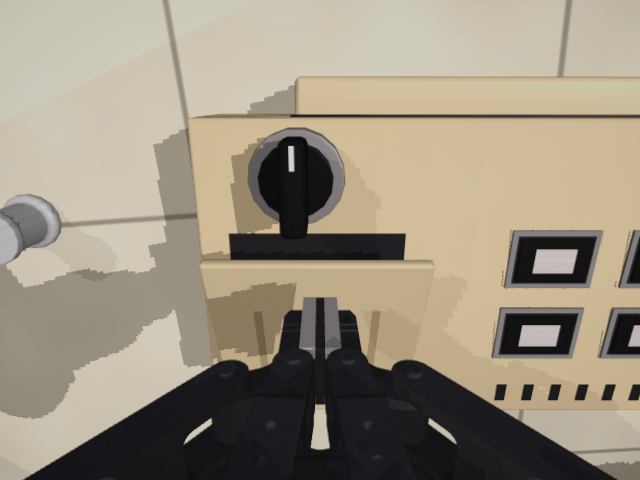

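View pics/p_scene.png

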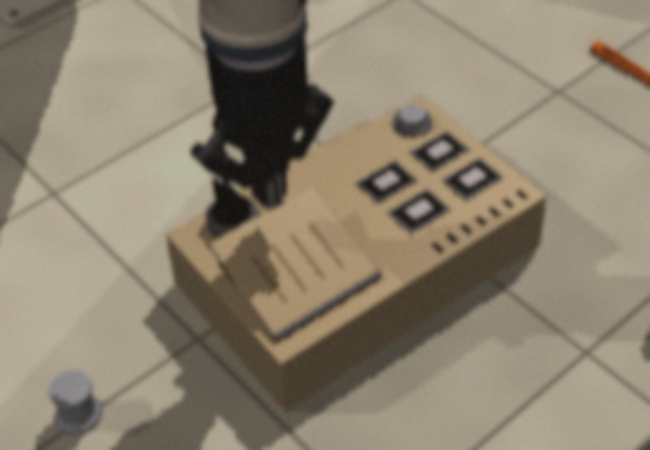

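Call:
play_rows(
  steps=[
    [1, [-0.1, 0, 2], [0, 0, 0]],
    [1, [0, 0, 1], [0, 0, 0]],
    [1, [0, 0, 0.6], [0, 0, 0]],
    [1, [0, 0, 0.6], [0, 0, 0]],
    [1, [0, 0, 0.5], [0, 0, 0]],
    [1, [0, 0, 0.5], [0, 0, 0]],
    [1, [0, 0, 0.4], [0, 0, 0]],
    [1, [0, 0, 0], [0, 0, 0]],
    [1, [0, 0, 0], [0, 0, 0]],
  ],
)

```text
time_s: 37.98
tool_pos: [0.6285, -0.1292, 0.0898]
eef_rot: [-0.113, -3.139, 0.0]
contact_force: [-8.8, 2.4, 16.2]
finger_gap: 0.0002
```

Call:
play_rows(
  steps=[
    [1, [0, 0, -5], [0, 0, 0]],
    [1, [2, 0, -5], [0, 0, 0]],
    [0.5, [5, 0, -2], [0, 0, 0]],
    [0, [5, 0, 0], [0, 0, 0]],
    [0, [5, 0, 0], [0, 0, 0]],
    [0, [0, 0, 0], [0, 0, 0]],
    [0, [0, 0, 0], [0, 0, 0]],
  ],
)

```text
time_s: 38.85
tool_pos: [0.4605, -0.1174, 0.2089]
eef_rot: [0.113, 3.137, -0.001]
contact_force: [1.1, -0.1, 1.0]
finger_gap: 0.0426
```

```bash
python3 - <<'E'
from h import *
f=bot.grab_frame("wrist");cv2.imwrite("pics/q_wrist.png",f["img"])
print("key bar");[print(b) for b in blobs(f,.105,.12,(.5,.65,-.2,-.05),30)]
print("key bar+boss");[print(b) for b in blobs(f,.085,.12,(.5,.65,-.2,-.05),30)]
f=bot.grab_frame("scene")
[print(b) for b in blobs(f,.0725,.13,(.5,.8,-.25,.15),60)]
f=bot.grab_frame("top");cv2.imwrite("pics/q_top.png",f["img"][100:400,100:600])
plan(.577,-.134,.15,-4.2);plan(.577,-.134,.15,85.8)
E
```

```text
key bar
(np.int32(913), array([304., 398.]), array([ 577.8, -136.2]), array([11.7, 42.2]), 85.4, np.float64(0.1144), array([ 0.574 , -0.1356]), array([20., 19., 21.]))
key bar+boss
(np.int32(2216), array([305., 385.]), array([ 577.1, -135.8]), array([43.7, 44.6]), 72.3, np.float64(0.0919), array([ 0.5732, -0.1353]), array([22., 22., 23.]))
(np.int32(142), array([345., 228.]), array([597.3,  69.1]), array([39. , 34.6]), 55.4, np.float64(0.0792), array([0.5982, 0.0688]), array([88., 91., 96.]))
(np.int32(132), array([355., 240.]), array([642.4,  62. ]), array([42.3, 47.8]), 8.8, np.float64(0.0738), array([0.6419, 0.0616]), array([70., 74., 81.]))
(np.int32(149), array([334., 252.]), array([637.2,  -4. ]), array([49.8, 40.2]), 76.1, np.float64(0.0739), array([ 0.6367, -0.003 ]), array([69., 74., 81.]))
(np.int32(149), array([368., 252.]), array([688.5,  58.3]), array([48.9, 40.6]), 84.4, np.float64(0.0739), array([0.6894, 0.0572]), array([76., 81., 88.]))
(np.int32(393), array([272., 265.]), array([ 580. , -135.5]), array([54.5, 48.5]), 85.9, np.float64(0.0896), array([ 0.5859, -0.1427]), array([38., 43., 47.]))
(np.int32(165), array([347., 264.]), array([684.3,  -7.6]), array([51.4, 37.4]), 77.0, np.float64(0.0738), array([ 0.6834, -0.007 ]), array([77., 82., 89.]))
(np.int32(1971), array([297., 289.]), array([ 660.4, -133.7]), array([120.2, 123.5]), 84.0, np.float64(0.0767), array([ 0.6644, -0.136 ]), array([100., 129., 150.]))
t 39.0 p [ 0.4606 -0.1172  0.2085] yaw 85.9 j6 -1.77 relrot [8.0000e-04 1.2000e-03 1.5725e+00] shift_cm(after turn) [-0.82 11.73  5.85] F [ 0.2 -0.2  0.7]
t 39.0 p [ 0.4606 -0.1172  0.2085] yaw 85.9 j6 -1.77 relrot [-0.0002  0.0013  0.0017] shift_cm(after turn) [-11.73  -0.82   5.85] F [ 0.2 -0.2  0.7]
```

View pics/q_wrist.png

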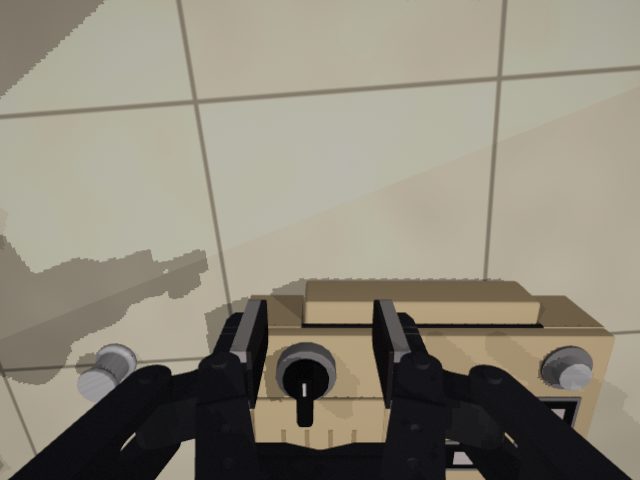

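View pics/q_top.png

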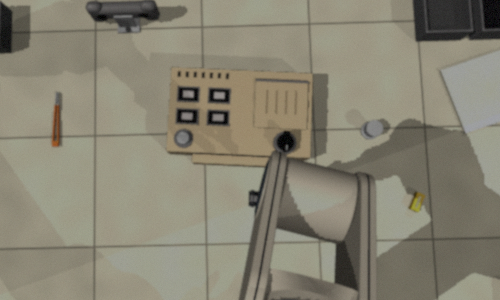

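```bash
python3 - <<'E'
from h import *
plan(.5775,-.1355,.15,85.8)
E
```

```text
t 39.0 p [ 0.4606 -0.1172  0.2085] yaw 85.9 j6 -1.77 relrot [-0.0002  0.0013  0.0017] shift_cm(after turn) [-11.79  -0.96   5.85] F [ 0.2 -0.2  0.7]
```

Call:
play_rows(
  steps=[
    [0, [-4, -0.3, 0], [0, 0, 0]],
    [0, [-4, -0.3, 0], [0, 0, 0]],
    [0, [-3.8, -0.35, 2], [0, 0, 0]],
    [0, [0, 0, 4], [0, 0, 0]],
    [0, [0, 0, 0], [0, 0, 0]],
    [0, [0, 0, 0], [0, 0, 0]],
  ],
)

```text
time_s: 39.75
tool_pos: [0.5766, -0.1349, 0.149]
eef_rot: [0.113, 3.139, -0.0]
contact_force: [0.0, -0.3, -0.0]
finger_gap: 0.0428
```

```bash
python3 - <<'E'
from h import *
plan(.5775,-.1355,.108,85.8)
f=bot.grab_frame("wrist");cv2.imwrite("pics/r_wrist.png",f["img"])
print("key bar");[print(b) for b in blobs(f,.105,.12,(.5,.65,-.2,-.05),30)]
E
```

```text
t 39.75 p [ 0.5766 -0.1349  0.149 ] yaw 85.9 j6 -1.75 relrot [-0.      0.0003  0.0016] shift_cm(after turn) [-0.09 -0.05  4.1 ] F [ 0.  -0.3 -0. ]
key bar
(np.int32(2154), array([315., 289.]), array([ 578.2, -136. ]), array([12. , 42.3]), 85.5, np.float64(0.1145), array([ 0.5755, -0.1358]), array([20., 20., 21.]))
```

View pics/r_wrist.png

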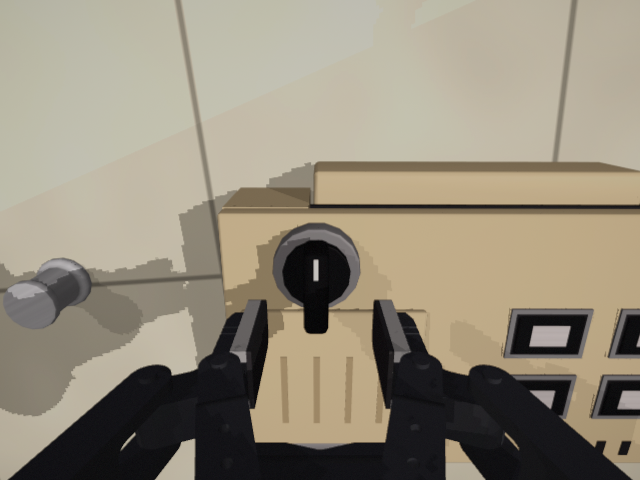

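Call:
play_rows(
  steps=[
    [0, [-0.12, -0.1, 2], [0, 0, 0]],
    [0, [0, 0, 2.1], [0, 0, 0]],
    [0, [0, 0, 0], [0, 0, 0]],
    [1, [0, 0, 0], [0, 0, 0]],
    [1, [0, 0, 0], [0, 0, 0]],
    [1, [0, 0, 0], [0, 0, 0]],
    [1, [0, 0, 0], [0, 0, 0]],
  ],
  grip_force=60,
)

```text
time_s: 40.67
tool_pos: [0.5779, -0.1368, 0.1085]
eef_rot: [0.113, 3.138, -0.002]
contact_force: [-1.8, -5.7, 5.3]
finger_gap: 0.0105
```

Call:
play_rows(
  steps=[
    [1, [0, 0, 0], [0, 0, 0.12]],
    [1, [0, 0, 0], [0, 0, 0.12]],
    [1, [0, 0, 0], [0, 0, 0.12]],
    [1, [0, 0, 0], [0, 0, 0.12]],
    [1, [0, 0, 0], [0, 0, 0.12]],
  ],
)

```text
time_s: 41.3
tool_pos: [0.578, -0.1365, 0.1085]
eef_rot: [1.041, 2.962, -0.0]
contact_force: [-1.1, -4.0, 5.2]
finger_gap: 0.0105
```

```bash
python3 - <<'E'
from h import *
plan(.5778,-.1358,.108,17.05)
s=bot.get_state();print(s["ft_torque"].round(3),s["finger_gap"],s["contact_force"])
E
```

```text
t 41.3 p [ 0.578  -0.1365  0.1085] yaw 51.3 j6 -1.15 relrot [0.0012 0.0018 0.5975] shift_cm(after turn) [ 0.07 -0.    0.05] F [-1.1 -4.   5.2]
[-0.424  0.146  0.034] 0.010484208547205689 [-1.08369711 -3.97993432  5.15606882]
```

Call:
play_rows(
  steps=[
    [1, [0, 0, 0], [0, 0, 0.12]],
    [1, [0, 0, 0], [0, 0, 0.12]],
    [1, [0, 0, 0], [0, 0, 0.12]],
    [1, [0, 0, 0], [0, 0, 0.12]],
    [1, [0, 0, 0], [0, 0, 0.12]],
    [1, [0, 0, 0], [0, 0, 0.03]],
    [1, [0, 0, 0], [0, 0, 0]],
    [1, [0, 0, 0], [0, 0, 0]],
  ],
)

```text
time_s: 42.3
tool_pos: [0.5784, -0.1363, 0.1085]
eef_rot: [1.898, 2.5, 0.001]
contact_force: [0.9, -1.5, 6.0]
finger_gap: 0.0103
```

```bash
python3 - <<'E'
from h import *
plan(.5778,-.1358,.108,17.05)
s=bot.get_state();print(s["ft_torque"].round(3),s["finger_gap"],s["tau"].round(3))
f=bot.grab_frame("wrist");cv2.imwrite("pics/s_wrist.png",f["img"])
f=bot.grab_frame("scene");cv2.imwrite("pics/s_scene.png",cv2.resize(f["img"][180:360,180:440],None,fx=2.5,fy=2.5))
E
```

```text
t 42.3 p [ 0.5784 -0.1363  0.1085] yaw 15.6 j6 -0.52 relrot [ 0.0022  0.0017 -0.0258] shift_cm(after turn) [ 0.06 -0.04  0.05] F [ 0.9 -1.5  6. ]
[-0.397 -0.058  0.419] 0.010309452764897045 [  0.847 -52.982 -18.749   0.733   0.271   0.426]
```

View pics/s_wrist.png

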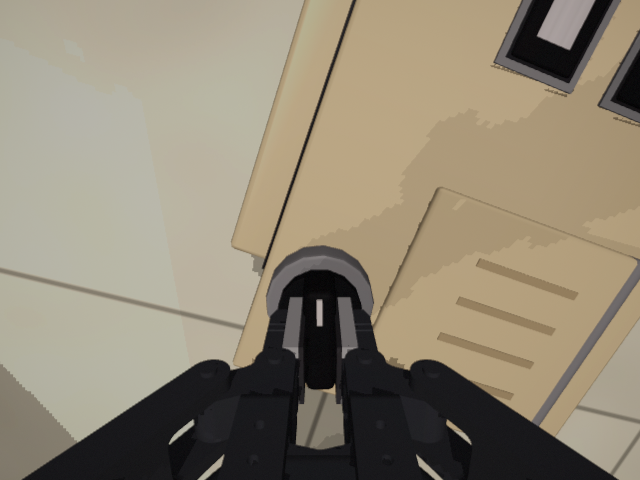

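Call:
play_rows(
  steps=[
    [1, [0, 0, 0], [0, 0, 0]],
    [1, [0, 0, 0], [0, 0, 0]],
    [1, [0, 0, 0], [0, 0, 0]],
    [1, [0, 0, 0], [0, 0, 0]],
    [1, [0, 0, 0], [0, 0, 0]],
    [1, [0, 0, 0], [0, 0, 0]],
  ],
)

```text
time_s: 43.15
tool_pos: [0.5784, -0.1363, 0.1085]
eef_rot: [1.898, 2.5, 0.001]
contact_force: [-0.7, -1.8, 5.3]
finger_gap: 0.0102
```

Call:
play_rows(
  steps=[
    [-1, [0, 0, 0], [0, 0, 0]],
    [-1, [0, 0, 0], [0, 0, 0]],
    [-1, [0, 0, 0], [0, 0, 0]],
    [-1, [0, 0, 0], [0, 0, 0]],
    [-1, [0, 0, -4], [0, 0, 0]],
    [-1, [0, 0, -5], [0, 0, 0]],
    [-1, [0, 0, -5], [0, 0, 0]],
    [-1, [0, -5, 0], [0, 0, 0]],
    [-1, [0, -5, 0], [0, 0, 0]],
    [-1, [0, -5, 0], [0, 0, 0]],
  ],
)

```text
time_s: 44.4
tool_pos: [0.4312, -0.176, 0.2475]
eef_rot: [1.902, 2.5, 0.0]
contact_force: [-0.0, -2.1, 0.7]
finger_gap: 0.0856
```

Call:
play_rows(
  steps=[
    [-1, [0, -3, 0], [0, 0, 0]],
    [-1, [0, 0, 0], [0, 0, 0]],
    [-1, [0, 0, 0], [0, 0, 0]],
  ],
)

```text
time_s: 44.78
tool_pos: [0.4046, -0.184, 0.2478]
eef_rot: [1.903, 2.498, 0.001]
contact_force: [0.3, 0.4, 0.3]
finger_gap: 0.0853
```

```bash
python3 - <<'E'
from h import *
f=bot.grab_frame("top");cv2.imwrite("pics/t_top.png",cv2.resize(f["img"][140:340,240:540],None,fx=2.5,fy=2.5))
[print(b) for b in blobs(f,.0725,.13,(.5,.8,-.25,.15),60)]
print([b for b in blobs(f,.105,.125,(.5,.65,-.2,-.05),10)])
print("drawer",[b[1:6] for b in blobs(f,.04,.058,(.4,.58,-.2,.15))])
f=bot.grab_frame("scene");cv2.imwrite("pics/t_scene.png",cv2.resize(f["img"][180:360,180:440],None,fx=2.5,fy=2.5))
[print(b) for b in blobs(f,.0725,.13,(.5,.8,-.25,.15),60)]
E
```

```text
(np.int32(2887), array([381., 210.]), array([ 633.7, -130.3]), array([112.6, 160.9]), 85.9, np.float64(0.0758), array([ 0.6465, -0.1313]), array([ 91., 114., 128.]))
(np.int32(106), array([287., 193.]), array([687.4,  63.1]), array([27.6, 42.2]), 5.2, np.float64(0.0738), array([0.6884, 0.0639]), array([58., 60., 63.]))
(np.int32(91), array([318., 196.]), array([6.792e+02, 2.000e-01]), array([32.9, 30.7]), 83.9, np.float64(0.0737), array([ 0.6812, -0.0016]), array([77., 79., 83.]))
(np.int32(109), array([285., 217.]), array([640.5,  66.7]), array([29.7, 41.8]), 1.3, np.float64(0.0739), array([0.6386, 0.0685]), array([66., 68., 72.]))
(np.int32(156), array([316., 218.]), array([635.4,   2.6]), array([30.9, 48. ]), 2.6, np.float64(0.0738), array([0.6345, 0.003 ]), array([62., 65., 68.]))
(np.int32(211), array([282., 238.]), array([593.2,  74. ]), array([38.7, 37.1]), 25.4, np.float64(0.0807), array([0.5929, 0.0746]), array([104., 106., 108.]))
[(np.int32(130), array([386., 241.]), array([ 577.2, -134.9]), array([12.1, 40.1]), 86.6, np.float64(0.113), array([ 0.5779, -0.1343]), array([21
[... 211 characters left out ...]
oat64(0.0746), array([0.6189, 0.0656]), array([79., 82., 88.]))
(np.int32(125), array([369., 251.]), array([689. ,  59.2]), array([32.2, 52.3]), 0.5, np.float64(0.0738), array([0.6891, 0.0592]), array([72., 76., 82.]))
(np.int32(147), array([334., 252.]), array([636.4,  -2.1]), array([47.7, 39.7]), 82.6, np.float64(0.0739), array([ 0.6367, -0.0024]), array([66., 71., 78.]))
(np.int32(2356), array([293., 285.]), array([ 638.6, -130.9]), array([119.4, 161.2]), 84.6, np.float64(0.0769), array([ 0.6513, -0.1373]), array([ 87., 111., 129.]))
(np.int32(137), array([348., 264.]), array([683.6,  -4.5]), array([47. , 34.7]), 85.1, np.float64(0.0739), array([ 0.6856, -0.004 ]), array([75., 79., 86.]))
```

View pics/t_top.png

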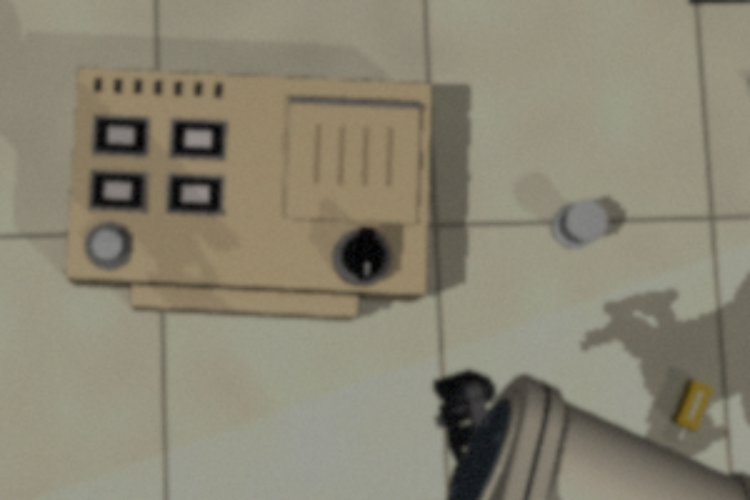

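View pics/t_scene.png

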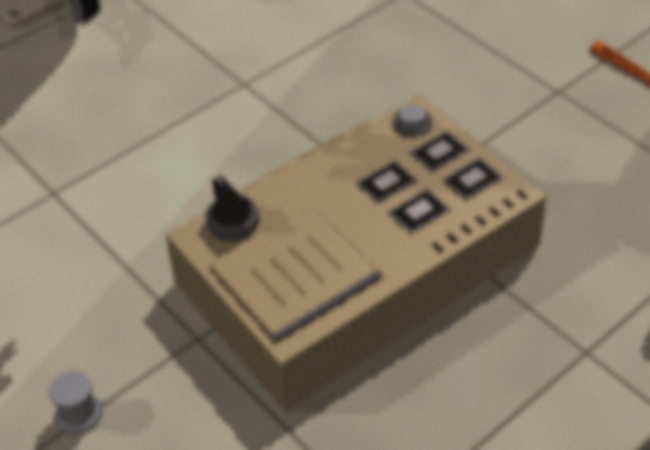

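```bash
python3 -c "
from plant import bot
print(bot.get_state()['time_s'],bot.finish_job())"
```

```text
the job is handed in; nothing more can be done
44.875 None
```

I finished the console in the order asked and handed the job in at about 45 s of the 210 s allowed.

- **Drawer:** I pressed the latch and the drawer sprang out. I stored all three black holders that were present, including one that had been knocked about 3 cm aside, and left the yellow look-alike alone. I then pushed the drawer until its position stalled at about 17 N. It stayed shut when I backed off and was still shut in the last pictures.
- **Modules and lid:** I pressed all four modules and the lid to their stops. The last pictures put the module tops at about 74 mm (73 mm is fully home) and the lid at about 76 mm (76 mm is shut).
- **Key:** I turned it clockwise to its stop, where the measured moment rose to about 0.4 N m, held it there for about 0.8 s or more, and let go. The last pictures show it back at rest.

The last pictures showed no loose black holder left on the shelf. I never touched the tweezers or the chrome spring housing. No check failed; the highest force I read was about 31 N, a brief press on module 2.

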